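# Put the pressing block away and close the chest past its folding stay

### The arm

A 6-joint arm with a two-finger parallel gripper is mounted at the origin on a cart in front of the work surface, level with it; the furniture and walls round the work are solid. World frame = base frame: x ahead of the robot, y to its left, z up, the work surface at z = 0. Lengths are in m, angles in degrees, forces in N, time in s.
With the tool pointing down it reaches from about 0.4 to 0.825 m from the base axis. Payload 7 kg.
Tool frame: the origin (TCP) lies at the very end of the fingers, on their centre line; the grasp point (between the pads) lies 19 mm behind it; z points along the fingers, y is the direction in which the jaws open and shut (so a half turn about z gives the same grasp; the last joint's range is limited). The gripper opens to 88 mm and grips with 3 to 60 N. Pads are 19 mm wide; open, the fingers measure 130 mm over their backs; the gripper's body (78 mm by 193 mm) begins 47 mm behind the grasp point.
Start: joints at [-58.608, 20.546, 0.682, 0, -70.136, -16.507], TCP at [0.173, -0.652, 0.201] pointing down, gripper open.
Joint ranges: [-176.03, 176.03], [-82.01, 121.73], [-58.28, 71.71], [-173.87, 95.51], [-174.79, -0.11], [-173.66, 173.66]. Speed limits (degrees/s): [136.94, 136.94, 172.46, 180, 180, 180].

### API

Orientations are given as [roll, pitch, yaw] about the fixed x, y, z axes, in that order (R = Rz(yaw) Ry(pitch) Rx(roll)).
In Python, from plant import telemetry, optics, ctrl gives the robot as it stands.
- The arm moves only by the tool servo_tool, never from a script. Its argument "rows" is a list of rows, each a list of 3 entries, a list of its own where there are three numbers: the shift along the tool's x, y, z in m, then the turn, a rotation vector about the tool's x, y, z in units of 6 degrees (1.0 is 6 degrees), then the closure, from 0 (fully open) to 1 (shut). A call has 1 to 20 rows; each row shifts and turns the commanded pose from where the row before left it, along the tool's axes as they then stand; what a row does not reach is not made up. A row lasts 1/12 s, in which the tool goes at most 41.7 mm and 7.16 degrees, less where a joint would pass 70% of its speed; a pose out of reach is approached as far as the arm can. A call is refused whole if a number of a shift passes 0.0417 or a number of a turn 1, either way. A call with a gripper value outside its range is refused whole. The fingers move at their own pace and stop on an object; the grip force is fixed at half the most. Time passes only in rows, so rows that do not move let the fingers close. It gives the time, the measured TCP pose, the force and the opening at its end, in the units of the state.
- telemetry.get_obs(): the state, without advancing time (a new reading comes with each control period).
- optics.snapshot(name): name is "scene" or "top"; returns the picture (384x512x3 uint8, red, green, blue); there is no depth.
- optics.camera_info(name): a dict with "mtx" (3x3 intrinsics, pixels), "rvec" (rotation vector, rad) and "tvec" (3), from world to camera coordinates, as OpenCV has them. Camera axes: x right, y down, z forward; pixel columns grow to the right and rows downward; lengths in m; the calibration is good to about 2 mm. A picture is of the moment at which its call begins. camera_info takes no time and is no camera call.
- ctrl.close_job(): hands the job in, once; it reports no verdict.
The state is a dict: "clock": time; "joint_pos": joint angles; "qvel": joint speeds; "tau": joint torques, N m; "tool_pos": TCP position; "orientation": TCP orientation; "force": force on the tool from outside, world axes, zero at the start; "moment": the same for the moment, N m; "opening": finger opening in m.
Only numpy, scipy, OpenCV 4.12 (cv2) and the standard library are available. Lean on these libraries where they do the work, as an engineer would, in place of code of your own. Each camera call takes 0.05 s, during which the arm holds its last target.

### The job

Put the loose beech pressing block back flat on the felt in the empty left bay of the wooden chest, with the lid still propped open. Then break the brass folding stay on the chest's right side by pushing its knee down out of lock, and lower the lid gently until it is fully shut. Do not force the lid against the locked stay, and leave the other block and the other things on the table where they are.

Things in the scene. Friction and masses are not known exactly. Their poses are not given: they have to be found in the camera images.
- chest: fixed wooden chest, brass corners, 200 deep (x) x 260 wide (y) x 105 mm high to its rim; origin under its centre at table height, x to the rear, y to the left, z up. Walls 9 mm, felt floor 28 mm above the table; a divider along x in the middle, 8 mm thick, 34 mm high, parts two bays of 182 (x) x 117 mm (y). The right bay holds the other block, the left is empty
- left_bay (a point): centre of the felt floor of the chest's empty left bay (28 mm above the table); axes as the chest's
- press_block_center (a point): centre of the loose beech block, 40 (x) x 120 (y) x 25 mm (z), half-way up; it lies flat on the table, about 75 g; pick it across its 40 mm. It fits the bay with its long side along the chest's x.
- knee_thumb_piece (a point): middle of the round brass thumb piece on the stay's knee pin: 14 mm across, lying level along the chest's y beside its right wall (from 8 to 36 mm outside the wall; this point is 24 mm outside). Locked, it is 106 mm in front of the lid's hinge and 130 mm above the table. A push down of 5 to 10 N breaks the knee; 30 mm of travel, drifting 8 mm to the rear, is plenty
- stay_knee (a joint): bend of the stay's knee, rad: 0 = locked at its stop, just past straight; 0.14 = straight; more = broken: it folds down as the lid comes down. Two flat brass bars on the right side: the lower, 80 mm, from a pivot 25 mm behind the chest's front, 15 mm below its rim; the upper, 109 mm, from the knee to the lid's right edge, 65 mm from the hinge. The knee is stiff
- chest_lid (a joint): lid, rad: 0 = propped open by the stay, 80 degrees up from level, leaning slightly forward over the chest; 1.40 = fully shut. Locked while the knee is at 0. Hinge and knee are stiff: with the knee broken the lid stays where it is left and must be pushed down with 1 to 5 N near its front edge
- lid_front_edge (a point): middle of the lid's front edge (its top edge while open), half-way through its 14 mm thickness. The lid is a flat board, 206 mm from hinge to edge, 260 mm wide; in the middle a finger lift 90 mm wide and 8 mm thick reaches 8 mm further out. Axes: x from the edge to the hinge, y to the left along the hinge, z out of the lid's outer (upper) face
- lid_hinge (a point): hinge axis of the lid, middle of the rear rim, 105 mm above the table, on the lid's underside; its y lies along the axis (to the left); axes turn with the lid as for lid_front_edge
- stored_block: the other beech block, 40 x 120 x 25 mm, in the right bay; leave it. Origin under its centre
- dropper_bottle: small amber bottle with a black dropper, 34 mm wide, 102 mm high, behind the work; leave it. Origin under its centre
- tea_mug: green and white mug, 78 mm wide, 101 mm high; leave it. Origin under its centre

How it is judged (in metres and radians):
On the way, in this order (a step that is already met when the one before it is completed fails the run):
1. the loose block lies flat on the felt of the left bay, the stay still locked (y of press_block_center in the frame of chest between 0.012 and 0.118 m and x of press_block_center in the frame of chest between -0.085 and 0.085 m and z of press_block_center in the frame of chest between 0.034 and 0.0455 m and angle between press_block_center's own z axis and vertical below 0.1 rad and value of joint stay_knee below 0.12 rad), for 0.3 s.
2. the stay's knee is broken, while the lid is still well open (value of joint stay_knee above 0.3 rad and value of joint chest_lid below 1.2 rad), for 0.1 s.
At the end, for the whole second after the job is handed in: The lid is fully shut (within 0.03 rad, about 6 mm at its front edge) and at rest, and the loose block lies flat (within 6 degrees) on the felt inside the left bay of the chest (value of joint chest_lid above 1.37 rad and velocity of joint chest_lid below 0.05 rad/s and y of press_block_center in the frame of chest between 0.012 and 0.118 m and x of press_block_center in the frame of chest between -0.085 and 0.085 m and z of press_block_center in the frame of chest between 0.034 and 0.0455 m and angle between press_block_center's own z axis and vertical below 0.1 rad); the robot touches nothing.
It fails at once if the lid is slammed (turns downward faster than 2 rad/s, 0.4 m/s at its edge) (velocity of joint chest_lid above 2 rad/s).
It fails at once if the lid or the stay is forced (more than 40 N from the robot on the chest) while the stay is locked (value of joint stay_knee below 0.14 rad and contact force between any of the fingers, the arm and chest above 40 N).
It fails at once if the other block is moved more than 30 mm (distance of stored_block from where it was at the start of the episode above 0.03 m).
It fails at once if the bottle or mug is moved more than 30 mm (distance of any of dropper_bottle, tea_mug from where it was at the start of the episode above 0.03 m).
It also fails if it takes over 64 s, if anything falls off the work surface, if the arm or the gripper's body presses on something with over 40 N, if the wrist force passes 120 N, or if a joint passes its speed limit or range.

## Working session

There is one attempt and no reset: what is moved stays moved. The work goes in short steps, Python scripts to look and compute and a tool call to move; the robot and the scene stay as the last step left them, time stands still between calls to the robot, and variables do not carry over. Pictures are saved under pics/ and viewed, and the job is handed in when it is done.

Besides the shell and the picture viewer there is one more tool, called after "Call:" by a JSON object that holds its "name" and its "arguments". servo_tool: Moves the arm, as the interface text tells. Its arguments: {"type":"object","properties":{"rows":{"type":"array"}},"required":["rows"]}

```bash
mkdir -p pics; ls; python3 - <<'E'
from plant import telemetry, optics, ctrl
import cv2
print(telemetry.get_obs())
for n in("scene","top"):
    i=optics.snapshot(n); cv2.imwrite(f"pics/{n}0.png",i[:,:,::-1]); print(n,optics.camera_info(n))
E
```

```text
pics
{'clock': 0.0, 'joint_pos': array([-5.86075277e+01,  2.05941318e+01,  6.31891389e-01, -2.04234607e-02,
       -7.01346078e+01, -1.65063198e+01]), 'qvel': array([ 0.00737811, -0.03600044,  0.01487426,  0.03829654, -0.03278982,
       -0.09831935]), 'tau': array([ 1.04900992e-03, -5.82720709e+01,  2.93060321e+01,  6.99753106e+00,
        6.84678686e-03, -1.65378224e-04]), 'tool_pos': array([ 0.17323023, -0.65183164,  0.20037703]), 'orientation': array([ 1.79901688e+02, -9.11167591e-03, -1.65120796e+02]), 'force': array([-0.17074057, -0.24034468,  0.54594288]), 'moment': array([-0.01073175, -0.01363628,  0.00557328]), 'opening': 0.08752393974594251}
scene {'mtx': array([[460.07376551,   0.        , 247.94948139],
       [  0.        , 460.07376551, 195.45944844],
       [  0.        ,   0.        ,   1.        ]]), 'rvec': array([ 0.71934338, -2.54424818,  1.2491413 ]), 'tvec': array([0.50213592, 0.4015894 , 1.17087895])}
top {'mtx': array([[366.07324243,   0.        , 251.96637668],
       [  0.        , 366.07324243, 192.37353454],
       [  0.        ,   0.        ,   1.        ]]), 'rvec': array([ 2.08852248, -2.13802234,  0.19048832]), 'tvec': array([-0.03351403,  0.63734982,  0.98551498])}
```

View pics/scene0.png

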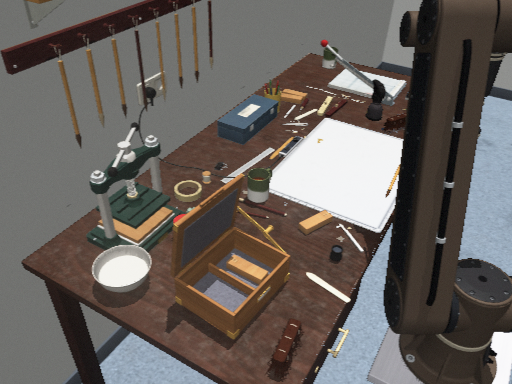

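View pics/top0.png

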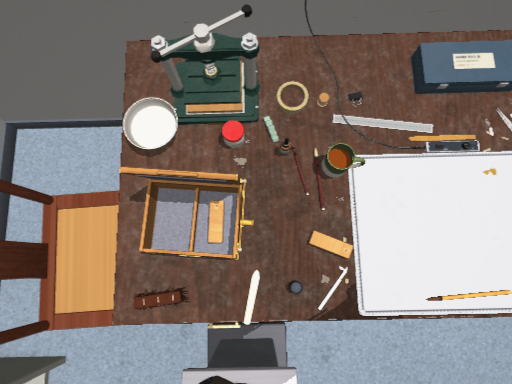

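The scene view shows the chest at about (230,285) with the lid open, the stay on its right side, and the loose block at (316,221). In the top view the chest is at about (193,218), the block at (331,244), the bottle at (286,147) and the mug at (339,160). I'll zoom in to measure.

```bash
cat > h.py <<'E'
import numpy as np, cv2
from plant import telemetry, optics, ctrl
def cam(n):
    c=optics.camera_info(n); R=cv2.Rodrigues(c["rvec"])[0]; return c["mtx"],R,np.array(c["tvec"]).ravel()
def ray(n,p):
    K,R,t=cam(n); d=R.T@np.linalg.inv(K)@np.array([p[0],p[1],1.]); return -R.T@t,d/np.linalg.norm(d)
def plane(n,p,z):
    o,d=ray(n,p); return o+d*(z-o[2])/d[2]
def proj(n,X):
    K,R,t=cam(n); q=K@(R@np.array(X)+t); return q[:2]/q[2]
def tri(p,q):
    o1,d1=ray("scene",p);o2,d2=ray("top",q)
    s=np.linalg.lstsq(np.c_[d1,-d2],o2-o1,rcond=None)[0]
    a=o1+d1*s[0];b=o2+d2*s[1]; return (a+b)/2,np.linalg.norm(a-b)
def snap(n,f,box=None,k=1):
    i=optics.snapshot(n)[:,:,::-1].copy(); cv2.imwrite(f"pics/{f}_raw.png",i)
    if box: x0,y0,x1,y1=box; i=i[y0:y1,x0:x1]
    cv2.imwrite(f"pics/{f}.png",cv2.resize(i,None,fx=k,fy=k,interpolation=cv2.INTER_CUBIC)); 
E
python3 - <<'E'
from h import *
i=cv2.imread("pics/top0.png"); 
cv2.imwrite("pics/t_c.png",cv2.resize(i[150:280,110:370],None,fx=3,fy=3,interpolation=cv2.INTER_CUBIC))
j=cv2.imread("pics/scene0.png"); 
cv2.imwrite("pics/s_c.png",cv2.resize(j[165:345,160:360],None,fx=3.3,fy=3.3,interpolation=cv2.INTER_CUBIC))
hsv=cv2.cvtColor(i,cv2.COLOR_BGR2HSV)
print("block hsv",hsv[244,331],hsv[222,216])
m=cv2.inRange(hsv,(8,90,120),(25,255,255))
n,l,s,c=cv2.connectedComponentsWithStats(m)
for k in range(1,n):
    if s[k,4]>60:
        r=cv2.minAreaRect(np.argwhere(l==k)[:,::-1].astype(np.float32)); print(s[k],c[k],r)
        if 300<c[k][0]<350 and 220<c[k][1]<260:
            b=cv2.boxPoints(r)
            for q in b: print(plane("top",q,0.025))
            print("C",plane("top",c[k],0.025))
for X in([.5,0,0],[.5,.2,0],[.7,0,0]): print(X,proj("top",X),proj("scene",X))
for p in [(146,179),(243,182),(239,258),(141,250)]: print(p,plane("top",p,.105))
E
```

```text
block hsv [ 18 131 245] [ 16 139 236]
[187  78  55  34 414] [215.68357488 106.15942029] ((219.00001525878906, 104.5), (27.72724151611328, 63.0571174621582), 63.43495178222656)
[277  81  31  30 220] [291.35909091  95.28636364] ((291.768310546875, 95.91462707519531), (30.141538619995117, 28.57979965209961), 38.65980911254883)
[319  92  11  10  87] [323.95402299  96.70114943] ((324.0, 96.5), (9.0, 10.0), 90.0)
[409 134  67   7 321] [440.92834891 137.3271028 ] ((441.9918212890625, 137.15496826171875), (5.498441219329834, 66.0527114868164), 88.63607025146484)
[328 149  19  20 288] [337.35763889 158.47569444] ((337.0, 158.5), (19.0, 18.0), 90.0)
[119 166 119  15 738] [178.82249322 172.65311653] ((178.23878479003906, 172.0077667236328), (118.20262145996094, 8.066635131835938), 3.911571979522705)
[ 139  178  115   82 1483] [198.78556979 223.11598112] ((197.3603973388672, 215.45433044433594), (112.21410369873047, 81.50662994384766), 4.085616588592529)
[  40  191   81  138 8693] [ 81.3455654  258.78833544] ((80.47370910644531, 259.3677673339844), (78.29496765136719, 139.5269317626953), 2.14758
[... 352 characters left out ...]

[ 0.52990279 -0.22361601  0.025     ]
[ 0.48145941 -0.33711139  0.025     ]
[ 0.44430755 -0.31943105  0.025     ]
C [ 0.48675138 -0.27174918  0.025     ]
[442 290  69  10 296] [476.21621622 294.46283784] ((475.9508361816406, 294.4590148925781), (4.345715522766113, 68.44502258300781), 84.80557250976562)
[0.5, 0, 0] [236.92817714 242.05990598] [272.72735074 274.84443077]
[0.5, 0.2, 0] [169.45240868 243.6111923 ] [237.00014778 322.43592088]
[0.7, 0, 0] [236.01709384 176.23989599] [216.90941369 249.47571651]
(146, 179) [0.67299128 0.24396667 0.105     ]
(243, 182) [ 0.65761035 -0.02487659  0.105     ]
(239, 258) [ 0.45168659 -0.01074679  0.105     ]
(141, 250) [0.47850687 0.2507517  0.105     ]
```

View pics/t_c.png

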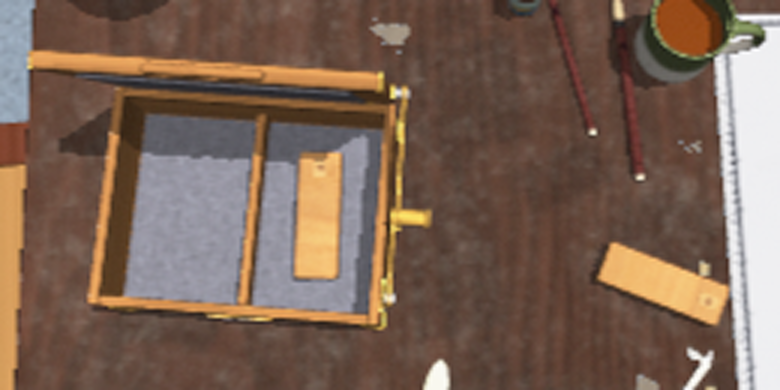

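View pics/s_c.png

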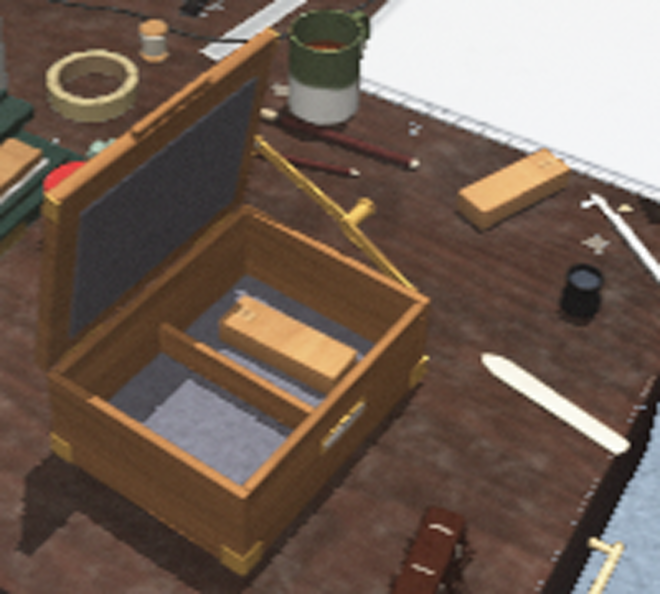

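The crops show the chest rim corners at top-view crop (91,302), (378,324) and (118,88), the thumb piece at (410,217), and a clear left bay. Next I'll fit the chest pose and overlay predicted points.

```bash
cat > chest.py <<'E'
from h import *
from scipy.optimize import least_squares
crop=lambda p:(110+(p[0]+.5)/3-.5,150+(p[1]+.5)/3-.5)
scr=lambda p:(160+(p[0]+.5)/3.3-.5,165+(p[1]+.5)/3.3-.5)
obs=[("top",crop((90,303)),(-.1,.13,.105)),("top",crop((379,325)),(-.1,-.13,.105)),("top",crop((118,88)),(.1,.13,.105)),
("scene",scr((248,497)),(-.1,.13,.105)),("scene",scr((429,298)),(-.1,-.13,.105)),("scene",scr((245,573)),(-.1,.13,.0))]
def T(v,p):
    c,s=np.cos(v[2]),np.sin(v[2]); return np.array([v[0]+c*p[0]-s*p[1],v[1]+s*p[0]+c*p[1],p[2]])
if __name__=="__main__":
    f=lambda v:np.concatenate([proj(n,T(v,p))-np.array(q) for n,q,p in obs])
    r=least_squares(f,[.56,.12,0]); print(r.x,np.degrees(r.x[2])); print(r.fun.reshape(-1,2).round(1))
    v=r.x; np.save("chest.npy",v)
    pts={"thumb":(-.006,-.154,.13),"bay":(0,.0625,.028),"lidR":(.1-.206*np.cos(np.radians(80)),-.13,.105+.206*np.sin(np.radians(80))),"lidL":(.1-.206*np.cos(np.radians(80)),.13,.105+.206*np.sin(np.radians(80)))}
    for k,p in pts.items():
        X=T(v,p); print(k,X.round(4), "crop top",((proj("top",X)-[110,150])*3).round(0),"scene",((proj("scene",X)-[160,165])*3.3).round(0))
E
python3 chest.py; python3 -c "
from h import *
print(tri((160+360/3.3,165+212/3.3),(110+411/3,150+217/3)))
j=cv2.cvtColor(cv2.imread('pics/scene0.png'),cv2.COLOR_BGR2HSV)
m=cv2.inRange(j,(8,90,120),(25,255,255));n,l,s,c=cv2.connectedComponentsWithStats(m)
for k in range(1,n):
    if 290<c[k][0]<340 and 205<c[k][1]<235 and s[k,4]>60: print(s[k],c[k])
print(proj('scene',[.4868,-.2717,.0125]))
for q in [(458,191),(547,151),(571,172),(482,217)]: print(plane('scene',(160+q[0]/3.3,165+q[1]/3.3),.025))
for q in [(611,243),(728,287),(715,325),(597,283)]: print('t',plane('top',(110+q[0]/3,150+q[1]/3),.025))
"
```

```text
[ 0.56429007  0.11442232 -0.0888549 ] -5.091010966933771
[[ 0.5  0.2]
 [ 1.3 -0.5]
 [ 0.2 -0.9]
 [-0.8  0.2]
 [ 0.8 -0.4]
 [ 0.   2.7]]
thumb [ 0.5446 -0.0384  0.13  ] crop top [416. 215.] scene [356. 213.]
bay [0.5698 0.1767 0.028 ] crop top [197. 206.] scene [198. 442.]
lidR [ 0.6167 -0.0208  0.3079] crop top [383.  90.] scene [279.  32.]
lidL [0.6398 0.2382 0.3079] crop top [32. 68.] scene [ 60. 201.]
(array([ 0.54096013, -0.03512578,  0.13633704]), np.float64(0.002945083936073871))
[299 210  34  21 305] [314.96393443 219.5442623 ]
[315.20280625 222.16869561]
[ 0.52653667 -0.22556888  0.025     ]
[ 0.47602144 -0.33131465  0.025     ]
[ 0.44192017 -0.31357381  0.025     ]
[ 0.4896209  -0.20345429  0.025     ]
t [ 0.52520603 -0.22405721  0.025     ]
t [ 0.48066344 -0.33329369  0.025     ]
t [ 0.44523616 -0.31833813  0.025     ]
t [ 0.48728639 -0.20860621  0.025     ]
```

Call:
{"name": "servo_tool", "arguments": {"rows": [[[0, 0, 0], [0, 0, -0.98], 0], [[0, 0, 0], [0, 0, -0.98], 0], [[0, 0, 0], [0, 0, -0.98], 0], [[0, 0, 0], [0, 0, -0.98], 0], [[0, 0, 0], [0, 0, -0.98], 0], [[0, 0, 0], [0, 0, -0.98], 0], [[0, 0, 0], [0, 0, -0.98], 0], [[0, 0, 0], [0, 0, -0.98], 0], [[0, 0, 0], [0, 0, -0.98], 0]]}}

```text
clock: 0.85
tool_pos: [0.1733, -0.652, 0.2008]
orientation: [180.0, 0.0, -111.9]
force: [-0.5, 0.9, -0.3]
opening: 0.0879
```

```bash
cat > go.py <<'E'
import sys
from h import *
from scipy.spatial.transform import Rotation as Ro
def delta(p,rpy=None):
    o=telemetry.get_obs(); R=Ro.from_euler("xyz",o["orientation"],degrees=True)
    d=R.inv().apply(np.array(p)-o["tool_pos"]); print("t",round(o["clock"],2),"tcp",o["tool_pos"].round(4),o["orientation"].round(2),"q",o["joint_pos"].round(1),"F",o["force"].round(1),"op",round(o["opening"],4))
    print("shift",d.round(4),"n30",round(np.linalg.norm(d)/.03,1))
    if rpy is not None: print("turn units",((R.inv()*Ro.from_euler("xyz",rpy,degrees=True)).as_rotvec(degrees=True)/6).round(3))
a=[float(x) for x in sys.argv[1:]]
delta(a[:3],a[3:] or None)
E
python3 go.py .4845 -.270 .1 180 0 -112
```

```text
t 0.85 tcp [ 0.1733 -0.652   0.2008] [ 1.7996e+02  4.0000e-02 -1.1191e+02] q [-58.6  20.6   0.7  -0.  -70.1  36.7] F [-0.5  0.9 -0.3] op 0.0879
shift [-0.4705 -0.1463  0.1011] n30 16.8
turn units [0.006 0.007 0.015]
```

Call:
{"name": "servo_tool", "arguments": {"rows": [[[-0.026, -0.0081, 0.003], [0, 0, 0], 0], [[-0.026, -0.0081, 0.003], [0, 0, 0], 0], [[-0.026, -0.0081, 0.003], [0, 0, 0], 0], [[-0.026, -0.0081, 0.003], [0, 0, 0], 0], [[-0.026, -0.0081, 0.003], [0, 0, 0], 0], [[-0.026, -0.0081, 0.003], [0, 0, 0], 0], [[-0.026, -0.0081, 0.003], [0, 0, 0], 0], [[-0.026, -0.0081, 0.003], [0, 0, 0], 0], [[-0.026, -0.0081, 0.003], [0, 0, 0], 0], [[-0.026, -0.0081, 0.003], [0, 0, 0], 0], [[-0.026, -0.0081, 0.003], [0, 0, 0], 0], [[-0.026, -0.0081, 0.003], [0, 0, 0], 0], [[-0.026, -0.0081, 0.003], [0, 0, 0], 0], [[-0.026, -0.0081, 0.003], [0, 0, 0], 0], [[-0.026, -0.0081, 0.003], [0, 0, 0], 0], [[-0.026, -0.0081, 0.003], [0, 0, 0], 0], [[-0.026, -0.0081, 0.003], [0, 0, 0], 0], [[-0.026, -0.0081, 0.003], [0, 0, 0], 0], [[0, 0, 0], [0, 0, 0], 0]]}}

```text
clock: 2.43
tool_pos: [0.4872, -0.2713, 0.1465]
orientation: [180.0, 0.0, -112.0]
force: [-0.7, -0.6, -0.1]
opening: 0.0874
```

```bash
python3 go.py .4845 -.270 .06 180 0 -112; python3 -c "
from h import *
snap('top','t1',(270,190,390,290),5);snap('scene','s1',(240,120,400,270),4)"
```

```text
t 2.43 tcp [ 0.4872 -0.2713  0.1465] [ 1.7997e+02  2.0000e-02 -1.1205e+02] q [ -9.   12.1 -18.7  -0.  -59.2 -13. ] F [-0.7 -0.6 -0.1] op 0.0874
shift [-0.0001  0.003   0.0865] n30 2.9
turn units [ 0.006  0.003 -0.008]
```

View pics/t1.png

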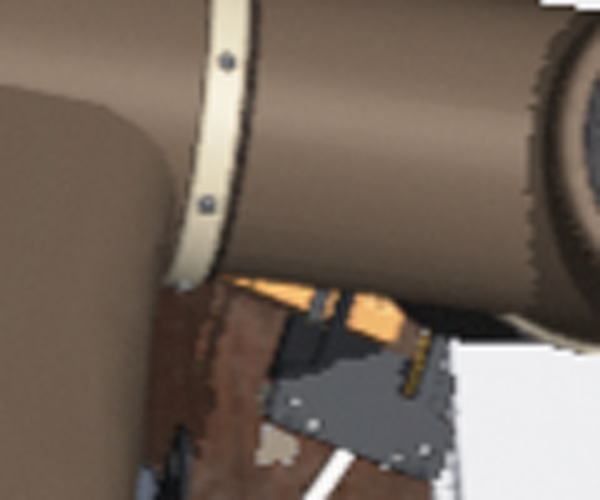

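View pics/s1.png

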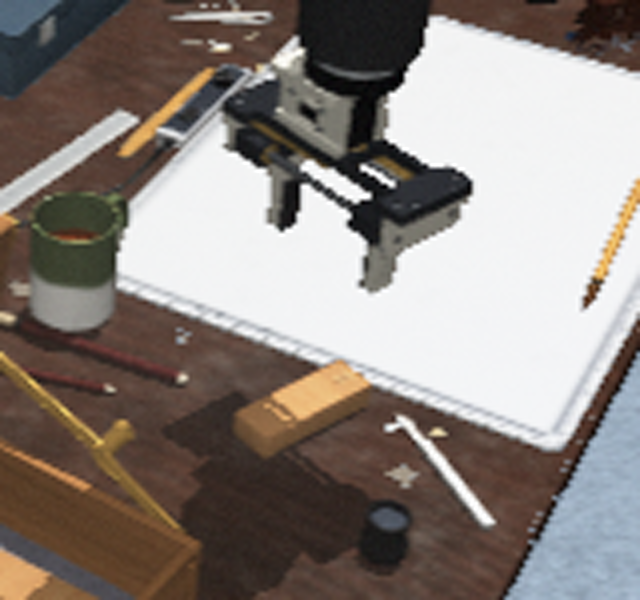

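The gripper stands above the block, with its fingers at about (280,220) and (378,280) in the crop. The block is undisturbed.

```bash
python3 -c "
from h import *
print((proj('scene',[.4872,-.2713,.1465])-[240,120])*4, (proj('scene',[.4845,-.270,.025])-[240,120])*4,(proj('top',[.4845,-.270,.025])-[270,190])*5)"; python3 go.py .4845 -.270 .03
```

```text
[318.75262544 281.62213767] [304.14440762 399.49882683] [302.30964954 274.11122716]
t 2.53 tcp [ 0.4854 -0.2731  0.1468] [ 1.7994e+02 -1.0000e-02 -1.1208e+02] q [ -9.2  12.  -18.8  -0.  -59.3 -12.8] F [ 0.5 -0.6  0.2] op 0.0878
shift [-0.0026  0.0019  0.1169] n30 3.9
```

Call:
{"name": "servo_tool", "arguments": {"rows": [[[-0.001, 0.001, 0.02], [0, 0, 0], 0], [[-0.001, 0.001, 0.02], [0, 0, 0], 0], [[0, 0, 0.02], [0, 0, 0], 0], [[0, 0, 0.02], [0, 0, 0], 0], [[0, 0, 0], [0, 0, 0], 0], [[0, 0, 0], [0, 0, 0], 0]]}}

```text
clock: 3.03
tool_pos: [0.4829, -0.272, 0.0669]
orientation: [179.9, -0.0, -112.2]
force: [0.4, -0.4, 0.6]
opening: 0.0879
```

```bash
python3 go.py .4845 -.270 .015 180 0 -112; python3 -c "
from h import *
snap('scene','s2',(270,150,370,250),6)
o=telemetry.get_obs();p=o['tool_pos'];print((proj('scene',p)-[270,150])*6)
y=np.array([np.cos(np.radians(158)),np.sin(np.radians(158)),0])
for s in(-.044,.044,-.065,.065): print(s,(proj('scene',p+y*s)-[270,150])*6)"
```

```text
t 3.03 tcp [ 0.4829 -0.272   0.0669] [ 1.7986e+02 -4.0000e-02 -1.1224e+02] q [ -9.1  16.6 -24.6   0.  -49.  -13.1] F [ 0.4 -0.4  0.6] op 0.0879
shift [-0.0025 -0.0009  0.0519] n30 1.7
turn units [ 0.023 -0.006 -0.041]
[287.6126151  357.93618128]
-0.044 [232.46958055 316.6878078 ]
0.044 [344.7966752  400.71129308]
-0.065 [206.83929752 297.51571298]
0.065 [372.84187358 421.68980518]
```

View pics/s2.png

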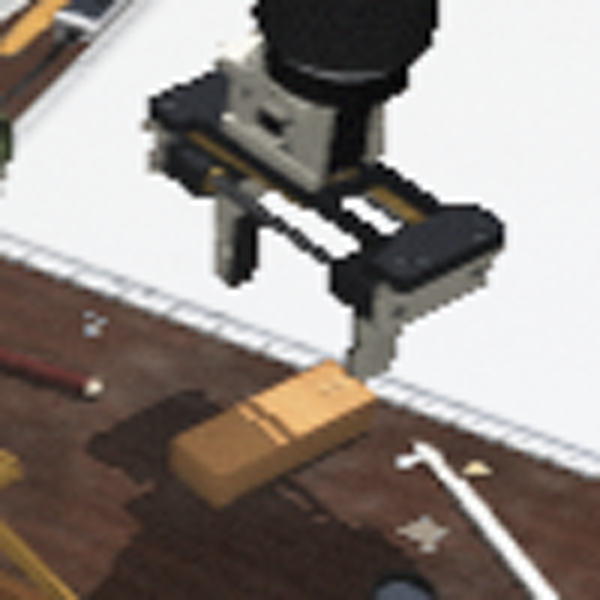

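```bash
python3 -c "
from h import *
snap('top','t2',(270,190,390,290),6)
o=telemetry.get_obs();p=o['tool_pos'];print(p,(proj('top',p)-[270,190])*6,proj('top',p))
y=np.array([np.cos(np.radians(158)),np.sin(np.radians(158)),0])
for z in (0,.066):
  for s in(-.044,.044,-.065,.065,-.0965,.0965): print(z,s,((proj('top',p+y*s+[0,0,z])-[270,190])*6).round(),((proj('scene',p+y*s+[0,0,z])-[270,150])*6).round())"
```

```text
[ 0.48455097 -0.27218452  0.06855827] [385.96484386 323.80907651] [334.32747398 243.96817942]
0 -0.044 [416. 234.] [232. 315.]
0 0.044 [356. 415.] [344. 399.]
0 -0.065 [430. 192.] [206. 296.]
0 0.065 [341. 459.] [372. 420.]
0 -0.0965 [451. 129.] [168. 268.]
0 0.0965 [319. 525.] [415. 453.]
0.066 -0.044 [449. 220.] [244. 220.]
0.066 0.044 [385. 413.] [360. 303.]
0.066 -0.065 [464. 175.] [217. 202.]
0.066 0.065 [370. 460.] [389. 324.]
0.066 -0.0965 [486. 107.] [179. 174.]
0.066 0.0965 [346. 531.] [433. 356.]
```

View pics/t2.png

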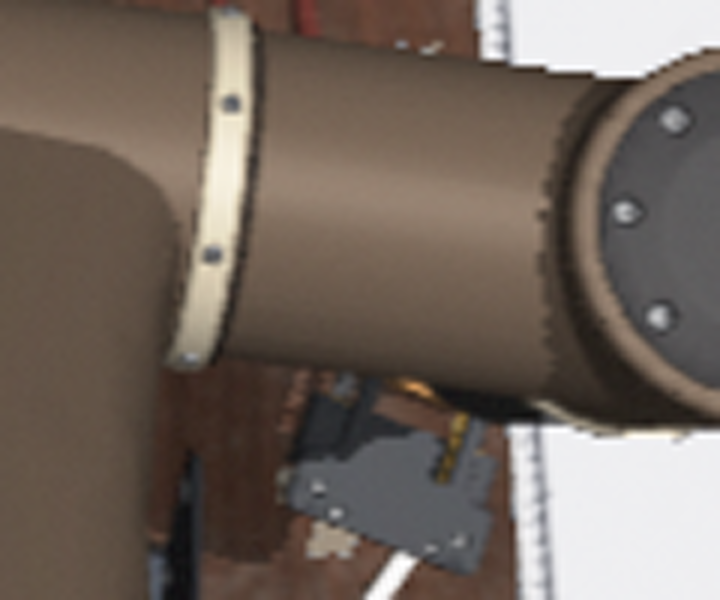

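```bash
python3 -c "
from h import *
o=telemetry.get_obs();p=o['tool_pos']
a=np.radians(158);y=np.array([np.cos(a),np.sin(a),0]);a=np.radians(-112);x=np.array([np.cos(a),np.sin(a),0])
for z in (.066,.1):
  for u,v in((-.039,-.0965),(.039,-.0965),(.039,.0965),(-.039,.0965)): 
    P=p+u*x+v*y+[0,0,z];print(z,u,v,((proj('top',P)-[270,190])*6).round(),((proj('scene',P)-[270,150])*6).round())
for u in(-.0095,.0095):
  for v in (.044,.065,-.044,-.065):
    P=p+u*x+v*y; print('tip',u,v,((proj('scene',P)-[270,150])*6).round())
"
```

```text
0.066 -0.039 -0.0965 [401.  77.] [125. 198.]
0.066 0.039 -0.0965 [572. 139.] [231. 150.]
0.066 0.039 0.0965 [434. 565.] [486. 328.]
0.066 -0.039 0.0965 [258. 498.] [379. 385.]
0.1 -0.039 -0.0965 [418.  63.] [130. 147.]
0.1 0.039 -0.0965 [595. 128.] [237. 100.]
0.1 0.039 0.0965 [453. 569.] [497. 276.]
0.1 -0.039 0.0965 [271. 500.] [388. 332.]
tip -0.0095 0.044 [331. 406.]
tip -0.0095 0.065 [359. 427.]
tip -0.0095 -0.044 [219. 322.]
tip -0.0095 -0.065 [193. 302.]
tip 0.0095 0.044 [356. 393.]
tip 0.0095 0.065 [385. 414.]
tip 0.0095 -0.044 [244. 309.]
tip 0.0095 -0.065 [218. 290.]
```

The visible fingertips look about 24 mm above the reported TCP, while x and y agree. I'll descend to the grasp height, watching the force and the picture.

Call:
{"name": "servo_tool", "arguments": {"rows": [[[-0.001, 0, 0.015], [0, 0, 0], 0], [[-0.001, 0, 0.015], [0, 0, 0], 0], [[0, 0, 0.013], [0, 0, 0], 0], [[0, 0, 0.009], [0, 0, 0], 0], [[0, 0, 0], [0, 0, 0], 0], [[0, 0, 0], [0, 0, 0], 0]]}}

```text
clock: 3.63
tool_pos: [0.4852, -0.2699, 0.016]
orientation: [-180.0, -0.0, -112.2]
force: [1.5, -1.0, 0.4]
opening: 0.0875
```

```bash
python3 go.py .4845 -.270 .015 180 0 -112; python3 -c "
from h import *
snap('scene','s3',(270,150,370,250),6)
o=telemetry.get_obs();p=o['tool_pos'];print((proj('scene',p)-[270,150])*6)"
```

```text
t 3.63 tcp [ 0.4852 -0.2699  0.016 ] [-1.7997e+02 -1.0000e-02 -1.1219e+02] q [ -8.9  20.4 -27.4   0.  -42.2 -13.3] F [ 1.5 -1.   0.4] op 0.0875
shift [0.0004 0.0006 0.001 ] n30 0.0
turn units [-0.004 -0.001 -0.031]
[272.76265539 430.38383467]
```

View pics/s3.png

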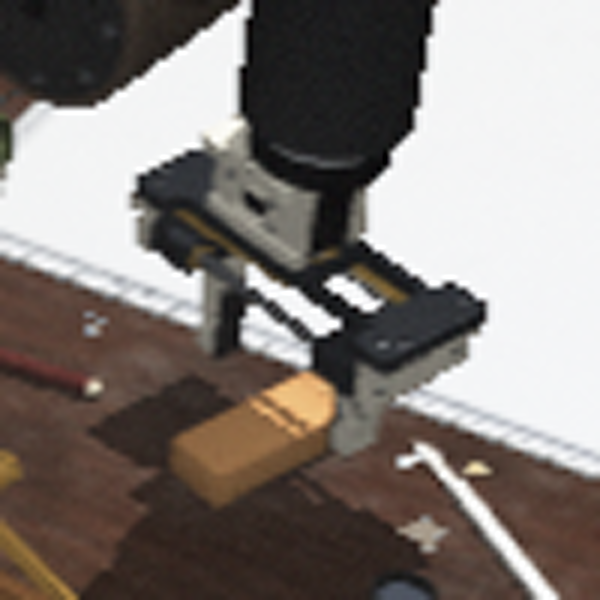

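```bash
python3 -c "
from h import *
for q in [(222,352),(355,450),(288,400)]:
  for z in (.016,.04): print(q,z,plane('scene',(270+q[0]/6,150+q[1]/6),z).round(4))
snap('top','t3',(270,190,390,290),6)
"
```

```text
(222, 352) 0.016 [ 0.539  -0.3174  0.016 ]
(222, 352) 0.04 [ 0.5286 -0.2898  0.04  ]
(355, 450) 0.016 [ 0.4402 -0.2797  0.016 ]
(355, 450) 0.04 [ 0.4322 -0.2529  0.04  ]
(288, 400) 0.016 [ 0.4892 -0.2988  0.016 ]
(288, 400) 0.04 [ 0.4799 -0.2716  0.04  ]
```

View pics/t3.png

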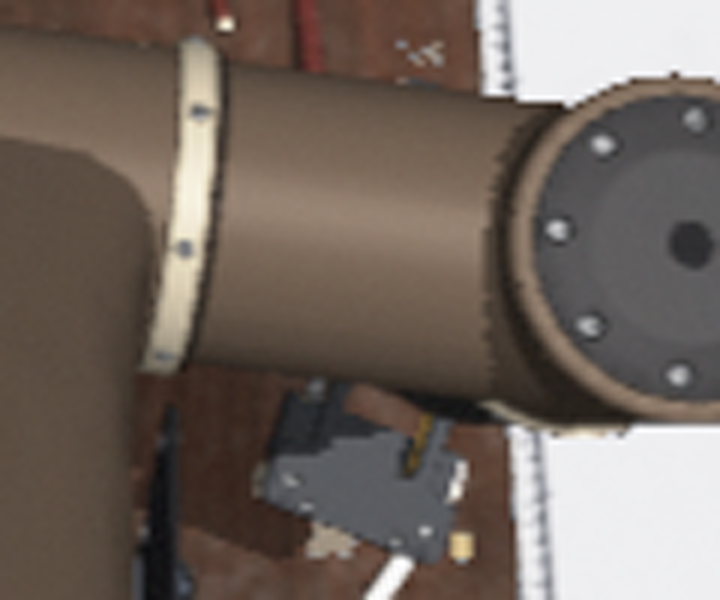

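```bash
python3 -c "
from h import *
o=telemetry.get_obs();p=o['tool_pos'];print(p)
a=np.radians(158);y=np.array([np.cos(a),np.sin(a),0]);a=np.radians(-112);x=np.array([np.cos(a),np.sin(a),0])
for s,t in [((487,305),(437,563)),((360,362),(268,490))]:
  P,e=tri((270+s[0]/6,150+s[1]/6),(270+t[0]/6,190+t[1]/6)); d=P-p; print(P.round(4),e,'u',d@x,'v',d@y,d[2])
"
```

```text
[ 0.48566586 -0.26991643  0.01649089]
[ 0.382  -0.2699  0.1503] 0.0002881686210846747 u 0.03887128180951347 v 0.09614429243470494 0.1338294098536615
[ 0.4171 -0.201   0.1448] 0.008813277563864864 u -0.038161054645988686 v 0.08938827253440217 0.12827165351584605
```

Call:
{"name": "servo_tool", "arguments": {"rows": [[[0, 0, 0.001], [0, 0, 0], 0.5], [[0, 0, 0], [0, 0, 0], 0.6], [[0, 0, 0], [0, 0, 0], 0.7], [[0, 0, 0], [0, 0, 0], 1], [[0, 0, 0], [0, 0, 0], 1], [[0, 0, 0], [0, 0, 0], 1], [[0, 0, 0], [0, 0, 0], 1]]}}

```text
clock: 4.32
tool_pos: [0.4848, -0.2696, 0.0144]
orientation: [180.0, -0.0, -112.2]
force: [1.2, 0.6, -0.4]
opening: 0.0463
```

```bash
python3 go.py .4845 -.270 .15; python3 -c "
from h import *
snap('scene','s4',(270,150,370,250),6)"
```

```text
t 4.32 tcp [ 0.4848 -0.2696  0.0144] [ 180.     -0.   -112.19] q [ -8.9  20.5 -27.6   0.  -42.  -13.3] F [ 1.2  0.6 -0.4] op 0.0463
shift [ 0.0005  0.0002 -0.1356] n30 4.5
```

View pics/s4.png

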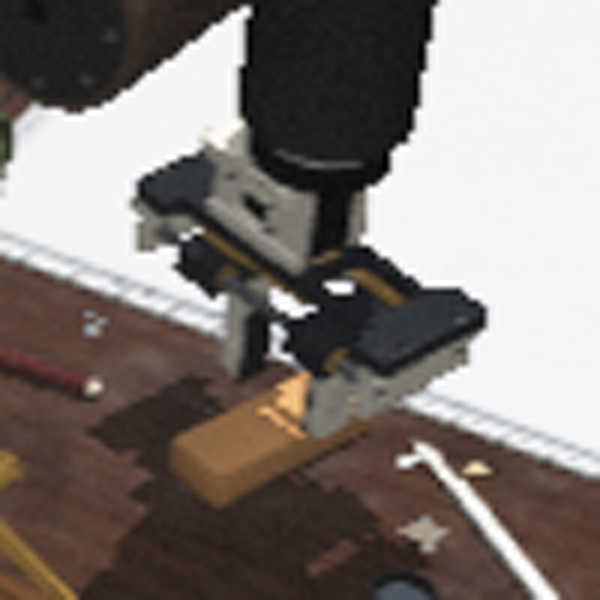

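Still closing (0.0463). I'll wait a bit longer.

Call:
{"name": "servo_tool", "arguments": {"rows": [[[0, 0, 0], [0, 0, 0], 1], [[0, 0, 0], [0, 0, 0], 1], [[0, 0, 0], [0, 0, 0], 1], [[0, 0, 0], [0, 0, 0], 1], [[0, 0, 0], [0, 0, 0], 1], [[0, 0, 0], [0, 0, 0], 1]]}}

```text
clock: 4.87
tool_pos: [0.4848, -0.2696, 0.0144]
orientation: [180.0, -0.0, -112.2]
force: [0.5, 0.0, 0.6]
opening: 0.0034
```

```bash
python3 go.py .4845 -.270 .15; python3 -c "
from h import *
snap('scene','s5',(270,150,370,250),6)"
```

```text
t 4.87 tcp [ 0.4848 -0.2696  0.0144] [ 180.     -0.   -112.19] q [ -8.9  20.5 -27.6   0.  -42.  -13.3] F [0.5 0.  0.6] op 0.0034
shift [ 0.0005  0.0002 -0.1356] n30 4.5
```

View pics/s5.png

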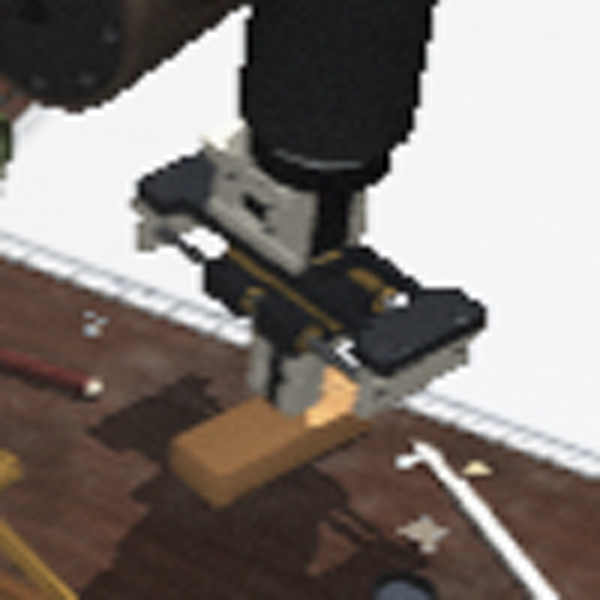

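The fingers closed above the block, which confirms the real fingertips sit higher than reported. I'll find the offset by touching the block's top (25 mm) gently with the shut fingers.

Call:
{"name": "servo_tool", "arguments": {"rows": [[[0, 0, 0.004], [0, 0, 0], 1], [[0, 0, 0.004], [0, 0, 0], 1], [[0, 0, 0], [0, 0, 0], 1], [[0, 0, 0], [0, 0, 0], 1]]}}

```text
clock: 5.25
tool_pos: [0.4844, -0.2695, 0.0059]
orientation: [179.9, -0.0, -112.2]
force: [0.5, 0.8, 0.4]
opening: 0.0007
```

Call:
{"name": "servo_tool", "arguments": {"rows": [[[0, 0, 0.0015], [0, 0, 0], 1], [[0, 0, 0], [0, 0, 0], 1]]}}

```text
clock: 5.42
tool_pos: [0.4847, -0.2696, 0.0046]
orientation: [180.0, -0.0, -112.2]
force: [0.0, -0.6, -0.7]
opening: 0.0004
```

Call:
{"name": "servo_tool", "arguments": {"rows": [[[0, 0, 0.0015], [0, 0, 0], 1], [[0, 0, 0], [0, 0, 0], 1]]}}

```text
clock: 5.58
tool_pos: [0.4847, -0.2696, 0.0032]
orientation: [180.0, 0.0, -112.2]
force: [-0.0, -1.2, 0.7]
opening: 0.0005
```

Call:
{"name": "servo_tool", "arguments": {"rows": [[[0, 0, 0.001], [0, 0, 0], 1], [[0, 0, 0], [0, 0, 0], 1]]}}

```text
clock: 5.75
tool_pos: [0.4848, -0.2696, 0.0023]
orientation: [180.0, 0.0, -112.2]
force: [-0.3, -0.1, -0.6]
opening: 0.0003
```

Call:
{"name": "servo_tool", "arguments": {"rows": [[[0, 0, 0.001], [0, 0, 0], 1], [[0, 0, 0], [0, 0, 0], 1]]}}

```text
clock: 5.92
tool_pos: [0.4848, -0.2696, 0.0012]
orientation: [180.0, 0.0, -112.2]
force: [1.2, -0.3, 0.4]
opening: 0.0003
```

Call:
{"name": "servo_tool", "arguments": {"rows": [[[0, 0, 0.001], [0, 0, 0], 1], [[0, 0, 0], [0, 0, 0], 1]]}}

```text
clock: 6.08
tool_pos: [0.4847, -0.2696, 0.0002]
orientation: [180.0, 0.0, -112.2]
force: [0.1, 0.1, -0.2]
opening: 0.0008
```

Call:
{"name": "servo_tool", "arguments": {"rows": [[[0, 0, 0.001], [0, 0, 0], 1], [[0, 0, 0], [0, 0, 0], 1]]}}

```text
clock: 6.25
tool_pos: [0.4848, -0.2696, 0.0001]
orientation: [-180.0, -0.0, -112.2]
force: [-3.5, 1.5, 8.7]
opening: 0.0004
```

Call:
{"name": "servo_tool", "arguments": {"rows": [[[0, 0, 0.001], [0, 0, 0], 1], [[0, 0, 0], [0, 0, 0], 1]]}}

```text
clock: 6.42
tool_pos: [0.4849, -0.2697, 0.0]
orientation: [-180.0, -0.0, -112.2]
force: [-5.0, 3.9, 19.1]
opening: 0.0003
```

```bash
python3 go.py .4845 -.270 .15; python3 -c "
from h import *
snap('scene','s6',(270,150,370,250),6)"
```

```text
t 6.42 tcp [ 0.4849 -0.2697  0.    ] [-1.7997e+02 -2.0000e-02 -1.1215e+02] q [ -8.8  21.6 -28.3   0.  -40.  -13.3] F [-5.   3.9 19.1] op 0.0003
shift [ 5.0e-04  1.0e-04 -1.5e-01] n30 5.0
```

View pics/s6.png

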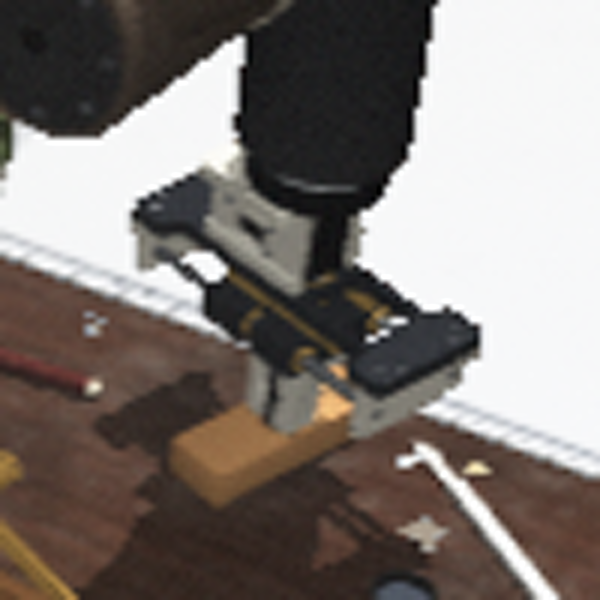

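Contact came at a reported z of 0.000, so true tip height = reported + 25 mm. Next I lift, open and regrasp with the true tip at about 15 mm (reported −10 mm).

Call:
{"name": "servo_tool", "arguments": {"rows": [[[0, 0, -0.006], [0, 0, 0], 1], [[0, 0, -0.005], [0, 0, 0], 0], [[0, 0, 0], [0, 0, 0], 0], [[0, 0, 0], [0, 0, 0], 0], [[0, 0, 0], [0, 0, 0], 0], [[0, 0, 0], [0, 0, 0], 0], [[0, 0, 0], [0, 0, 0], 0], [[0, 0, 0], [0, 0, 0], 0], [[0, 0, 0], [0, 0, 0], 0], [[0, 0, 0], [0, 0, 0], 0], [[0, 0, 0], [0, 0, 0], 0]]}}

```text
clock: 7.38
tool_pos: [0.4848, -0.2696, 0.0093]
orientation: [180.0, -0.0, -112.2]
force: [-0.4, -0.5, -0.6]
opening: 0.0612
```

```bash
python3 go.py .4845 -.270 -.01
```

```text
t 7.38 tcp [ 0.4848 -0.2696  0.0093] [ 179.99   -0.   -112.2 ] q [ -8.9  20.9 -27.8   0.  -41.3 -13.3] F [-0.4 -0.5 -0.6] op 0.0612
shift [0.0004 0.0001 0.0193] n30 0.6
```

Call:
{"name": "servo_tool", "arguments": {"rows": [[[0, 0, 0], [0, 0, 0], 0], [[0, 0, 0], [0, 0, 0], 0], [[0, 0, 0], [0, 0, 0], 0], [[0, 0, 0.007], [0, 0, 0], 0], [[0, 0, 0.007], [0, 0, 0], 0], [[0, 0, 0.005], [0, 0, 0], 0.3], [[0, 0, 0], [0, 0, 0], 0.5], [[0, 0, 0], [0, 0, 0], 1], [[0, 0, 0], [0, 0, 0], 1], [[0, 0, 0], [0, 0, 0], 1], [[0, 0, 0], [0, 0, 0], 1], [[0, 0, 0], [0, 0, 0], 1], [[0, 0, 0], [0, 0, 0], 1], [[0, 0, 0], [0, 0, 0], 1], [[0, 0, 0], [0, 0, 0], 1]]}}

```text
clock: 8.63
tool_pos: [0.4851, -0.2697, -0.0094]
orientation: [-180.0, 0.0, -112.2]
force: [0.8, 0.4, 1.6]
opening: 0.0392
```

Call:
{"name": "servo_tool", "arguments": {"rows": [[[0, 0, -0.01], [0, 0, 0], 1], [[0, 0, -0.02], [0, 0, 0], 1], [[0, 0, -0.03], [0, 0, 0], 1], [[0, 0, -0.03], [0, 0, 0], 1], [[0, 0, -0.03], [0, 0, 0], 1], [[0, 0, -0.03], [0, 0, 0], 1], [[0, 0, -0.03], [0, 0, 0], 1], [[0, 0, 0], [0, 0, 0], 1]]}}

```text
clock: 9.3
tool_pos: [0.4878, -0.2709, 0.1777]
orientation: [-179.4, 0.0, -112.1]
force: [1.5, -0.4, -0.2]
opening: 0.0396
```

```bash
python3 - <<'E'
from chest import *
v=np.load('chest.npy'); print(T(v,(-.02,.0625,0)))
E
python3 go.py .47 -.27 .17 180 0 174.9;  python3 -c "
from h import *
snap('scene','s7',(220,100,400,250),4)"
```

```text
[0.5499151  0.17845052 0.        ]
t 9.3 tcp [ 0.4878 -0.2709  0.1777] [-1.7943e+02  2.0000e-02 -1.1213e+02] q [ -8.9  10.2 -16.8   0.1 -62.4 -13.3] F [ 1.5 -0.4 -0.2] op 0.0396
shift [0.0059 0.0169 0.0075] n30 0.6
turn units [-0.081  0.063 12.161]
```

View pics/s7.png

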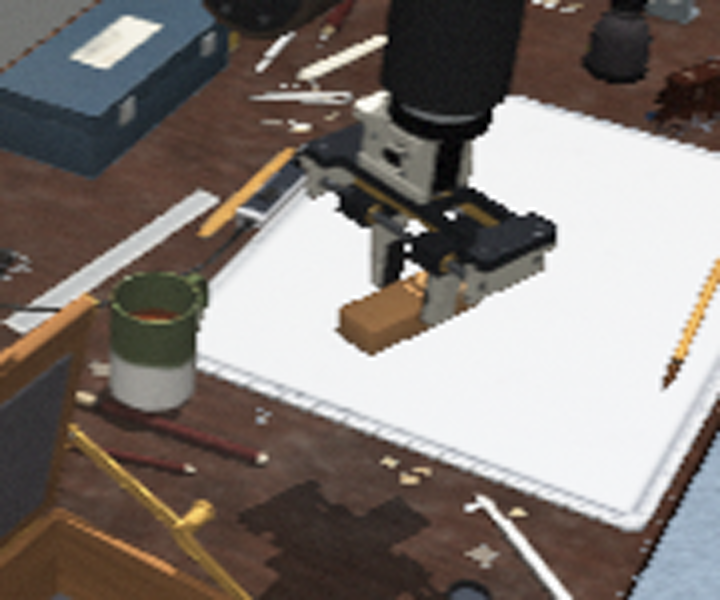

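The block is held level at about (390,315) in the crop. Now I turn it.

Call:
{"name": "servo_tool", "arguments": {"rows": [[[0, 0, 0], [0, 0, 0.93], 1], [[0, 0, 0], [0, 0, 0.93], 1], [[0, 0, 0], [0, 0, 0.93], 1], [[0, 0, 0], [0, 0, 0.93], 1], [[0, 0, 0], [0, 0, 0.93], 1], [[0, 0, 0], [0, 0, 0.93], 1], [[0, 0, 0], [0, 0, 0.93], 1], [[0, 0, 0], [0, 0, 0.93], 1], [[0, 0, 0], [0, 0, 0.93], 1], [[0, 0, 0], [0, 0, 0.93], 1], [[0, 0, 0], [0, 0, 0.93], 1], [[0, 0, 0], [0, 0, 0.93], 1], [[0, 0, 0], [0, 0, 0.93], 1], [[0, 0, 0], [0, 0, 0], 1]]}}

```text
clock: 10.52
tool_pos: [0.484, -0.2694, 0.1698]
orientation: [180.0, -0.1, 175.0]
force: [0.2, 0.5, -0.4]
opening: 0.04
```

```bash
python3 go.py .55 .1785 .18 180 0 174.9
```

```text
t 10.52 tcp [ 0.484  -0.2694  0.1698] [ 1.7997e+02 -9.0000e-02  1.7500e+02] q [ -8.9  10.6 -17.3  -0.  -62.2 -86.1] F [ 0.2  0.5 -0.4] op 0.04
shift [-0.0267  0.4519 -0.0101] n30 15.1
turn units [ 0.004 -0.014  0.017]
```

```bash
python3 -c "
from h import *
snap('scene','s8');snap('top','t8')"
```

```text
(no output)
```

View pics/s8.png

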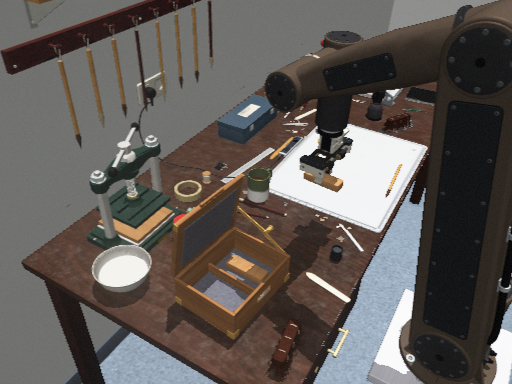

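View pics/t8.png

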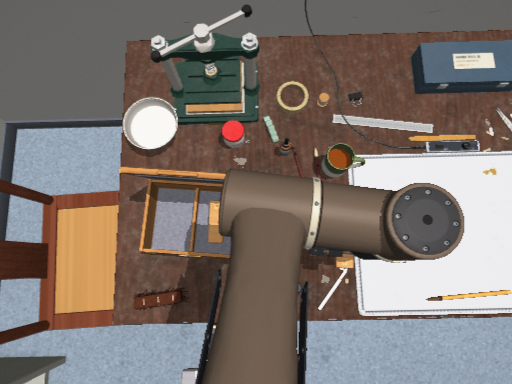

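```bash
python3 -c "
from h import *
print(tri((283,92),(226,205)))
print(tri((283,92),(232,205)))
print(proj('scene',[.484,-.2694,.195]),proj('top',[.484,-.2694,.195]))
"
```

```text
(array([ 0.51806953, -0.01724546,  0.57574966]), np.float64(9.424747004350388e-05))
(array([ 0.52002691, -0.02492052,  0.57176237]), np.float64(0.0031143494939574463))
[322.20237512 178.62398959] [343.89871446 241.39931853]
```

The wrist tube runs about 0.34 m above the TCP, so it clears the lid. I'll traverse to above the left bay.

Call:
{"name": "servo_tool", "arguments": {"rows": [[[-0.0017, 0.028, -0.0006], [0, 0, 0], 1], [[-0.0017, 0.028, -0.0006], [0, 0, 0], 1], [[-0.0017, 0.028, -0.0006], [0, 0, 0], 1], [[-0.0017, 0.028, -0.0006], [0, 0, 0], 1], [[-0.0017, 0.028, -0.0006], [0, 0, 0], 1], [[-0.0017, 0.028, -0.0006], [0, 0, 0], 1], [[-0.0017, 0.028, -0.0006], [0, 0, 0], 1], [[-0.0017, 0.028, -0.0006], [0, 0, 0], 1], [[-0.0017, 0.028, -0.0006], [0, 0, 0], 1], [[-0.0017, 0.028, -0.0006], [0, 0, 0], 1], [[-0.0017, 0.028, -0.0006], [0, 0, 0], 1], [[-0.0017, 0.028, -0.0006], [0, 0, 0], 1], [[-0.0017, 0.028, -0.0006], [0, 0, 0], 1], [[-0.0017, 0.028, -0.0006], [0, 0, 0], 1], [[-0.0017, 0.028, -0.0006], [0, 0, 0], 1], [[-0.0017, 0.028, -0.0006], [0, 0, 0], 1], [[0, 0, 0], [0, 0, 0], 1], [[0, 0, 0], [0, 0, 0], 1]]}}

```text
clock: 12.12
tool_pos: [0.5487, 0.1758, 0.1794]
orientation: [-180.0, -0.0, 175.5]
force: [0.2, -0.9, -1.1]
opening: 0.0396
```

```bash
python3 go.py .55 .1785 .02 180 0 174.9;  python3 -c "
from h import *
snap('scene','s9',(160,110,310,340),2.5)"
```

```text
t 12.12 tcp [0.5487 0.1758 0.1794] [-1.7997e+02 -5.0000e-02  1.7554e+02] q [  37.2   12.2  -13.9   -0.   -63.9 -131.7] F [ 0.2 -0.9 -1.1] op 0.0396
shift [-0.0013  0.0029  0.1594] n30 5.3
turn units [-0.006 -0.008  0.107]
```

View pics/s9.png

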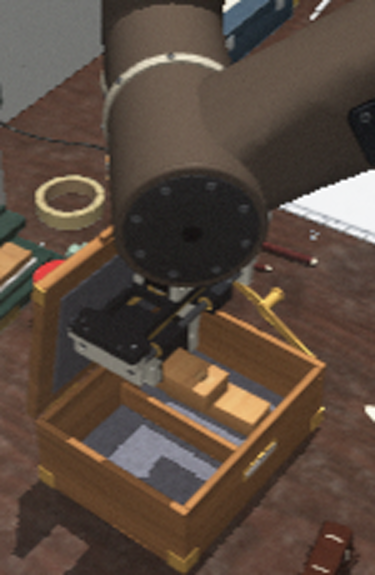

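Call:
{"name": "servo_tool", "arguments": {"rows": [[[-0.001, 0.0015, 0.02], [0, 0, 0.1], 1], [[0, 0.0015, 0.025], [0, 0, 0], 1], [[0, 0, 0.025], [0, 0, 0], 1], [[0, 0, 0.025], [0, 0, 0], 1], [[0, 0, 0.025], [0, 0, 0], 1], [[0, 0, 0], [0, 0, 0], 1], [[0, 0, 0], [0, 0, 0], 1]]}}

```text
clock: 12.75
tool_pos: [0.5494, 0.176, 0.0594]
orientation: [-179.9, -0.1, 174.7]
force: [0.8, 0.4, -0.7]
opening: 0.0397
```

```bash
python3 go.py .55 .1785 .021 180 0 174.9;  python3 -c "
from h import *
snap('scene','s10',(160,165,310,345),3.3);snap('top','t10',(110,150,260,280),4)"
```

```text
t 12.75 tcp [0.5494 0.176  0.0594] [-1.7987e+02 -1.2000e-01  1.7467e+02] q [  37.2   19.   -22.1    0.   -49.  -132.5] F [ 0.8  0.4 -0.7] op 0.0397
shift [-0.0004  0.0026  0.0384] n30 1.3
turn units [-0.021 -0.021 -0.038]
```

View pics/s10.png

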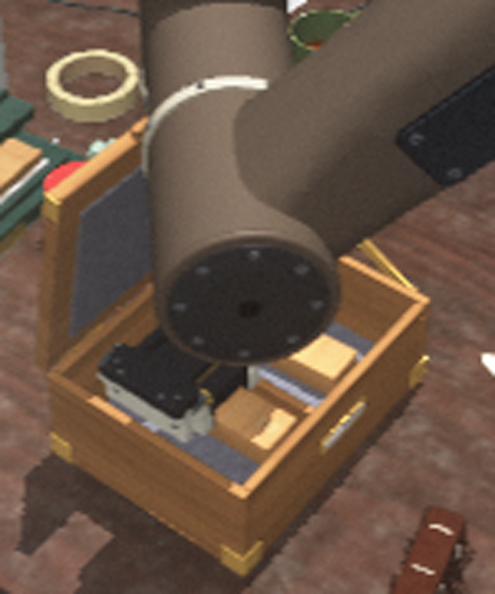

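View pics/t10.png

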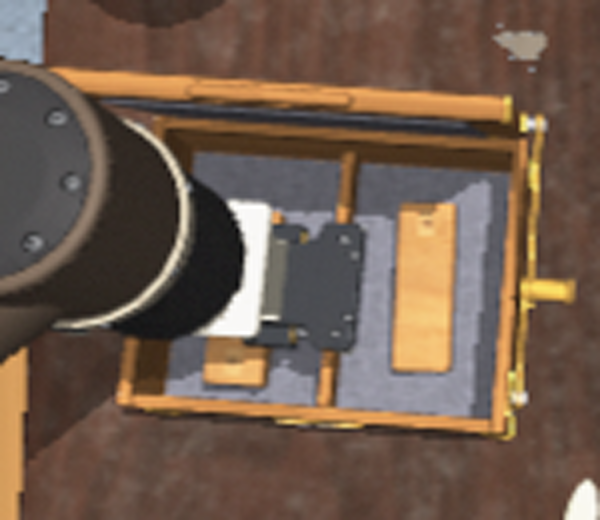

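The block is over the left bay: its visible end is at (235,362) in the top crop, clear of the divider. I'll lower it gently.

Call:
{"name": "servo_tool", "arguments": {"rows": [[[0, 0.0015, 0.01], [0, 0, 0], 1], [[0, 0, 0.01], [0, 0, 0], 1], [[0, 0, 0.008], [0, 0, 0], 1], [[0, 0, 0.005], [0, 0, 0], 1], [[0, 0, 0.004], [0, 0, 0], 1], [[0, 0, 0], [0, 0, 0], 1], [[0, 0, 0], [0, 0, 0], 1]]}}

```text
clock: 13.43
tool_pos: [0.5502, 0.1789, 0.0227]
orientation: [-180.0, -0.0, 174.7]
force: [0.1, 0.3, 0.0]
opening: 0.0398
```

Call:
{"name": "servo_tool", "arguments": {"rows": [[[0, 0, 0.001], [0, 0, 0], 1], [[0, 0, 0.001], [0, 0, 0], 1], [[0, 0, 0], [0, 0, 0], 1]]}}

```text
clock: 13.68
tool_pos: [0.5504, 0.1791, 0.0211]
orientation: [180.0, 0.0, 174.7]
force: [-0.3, 0.3, -1.0]
opening: 0.0396
```

Call:
{"name": "servo_tool", "arguments": {"rows": [[[0, 0, 0.001], [0, 0, 0], 1], [[0, 0, 0.0005], [0, 0, 0], 1], [[0, 0, 0], [0, 0, 0], 1]]}}

```text
clock: 13.93
tool_pos: [0.5503, 0.179, 0.0194]
orientation: [180.0, -0.0, 174.7]
force: [-0.2, -0.0, -1.2]
opening: 0.0397
```

Call:
{"name": "servo_tool", "arguments": {"rows": [[[0, 0, 0], [0, 0, 0], 0.5], [[0, 0, 0], [0, 0, 0], 0.42], [[0, 0, 0], [0, 0, 0], 0.42], [[0, 0, 0], [0, 0, 0], 0.42], [[0, 0, 0], [0, 0, 0], 0.42], [[0, 0, 0], [0, 0, 0], 0.42]]}}

```text
clock: 14.43
tool_pos: [0.5503, 0.179, 0.0195]
orientation: [180.0, 0.0, 174.7]
force: [-0.7, -0.2, 0.9]
opening: 0.0504
```

Released. I'll raise straight up, then look.

Call:
{"name": "servo_tool", "arguments": {"rows": [[[0, 0, -0.01], [0, 0, 0], 0.42], [[0, 0, -0.02], [0, 0, 0], 0.42], [[0, 0, -0.03], [0, 0, 0], 0.42], [[0, 0, -0.03], [0, 0, 0], 0.42], [[0, 0, -0.03], [0, 0, 0], 1], [[0, 0, -0.03], [0, 0, 0], 1], [[0, 0, -0.02], [0, 0, 0], 1], [[0, 0, 0], [0, 0, 0], 1]]}}

```text
clock: 15.1
tool_pos: [0.5528, 0.18, 0.1957]
orientation: [179.7, 0.4, 174.7]
force: [1.0, 0.7, -0.5]
opening: 0.0298
```

```bash
python3 - <<'E'
from chest import *
v=np.load('chest.npy'); print("thumb",T(v,(-.006,-.154,.13)),"up",T(v,(-.006,-.154-.03,.13)))
snap('top','t11',(110,150,260,280),4);snap('scene','s11',(160,165,310,345),3.3)
E
python3 go.py .546 -.04 .19 180 0 174.9
```

```text
thumb [ 0.54464808 -0.03843772  0.13      ] up [ 0.54198594 -0.06831937  0.13      ]
t 15.2 tcp [0.5505 0.1792 0.191 ] [1.7989e+02 1.1000e-01 1.7466e+02] q [  37.4   11.9  -12.8   -0.   -65.2 -132.7] F [-1.   0.5 -0.7] op 0.0216
shift [-0.0159 -0.2187  0.0007] n30 7.3
turn units [ 0.018  0.018 -0.04 ]
```

View pics/t11.png

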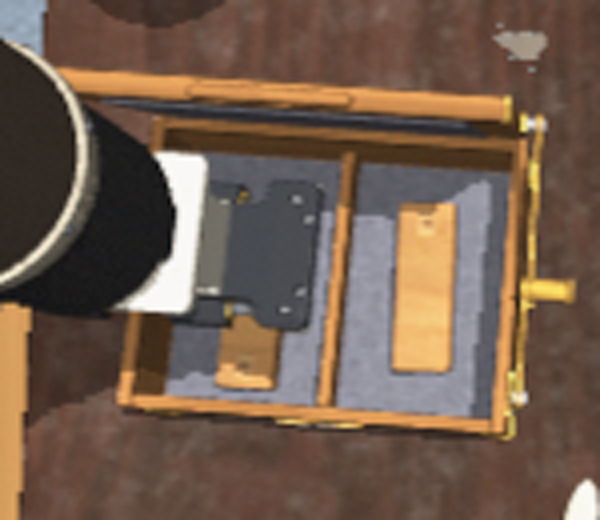

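View pics/s11.png

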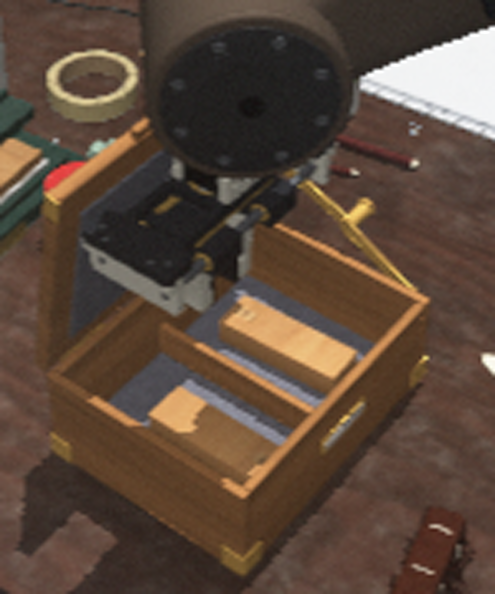

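The block lies flat in the left bay, with its end at about (247,355) in the top crop, and the stay is unbroken. Now to above the knee's thumb piece, set slightly outboard so the fingers miss the bars.

Call:
{"name": "servo_tool", "arguments": {"rows": [[[-0.001, -0.028, 0], [0, 0, 0], 1], [[-0.001, -0.028, 0], [0, 0, 0], 1], [[-0.001, -0.028, 0], [0, 0, 0], 1], [[-0.001, -0.028, 0], [0, 0, 0], 1], [[-0.001, -0.028, 0], [0, 0, 0], 1], [[-0.001, -0.028, 0], [0, 0, 0], 1], [[-0.001, -0.028, 0], [0, 0, 0], 1], [[-0.001, -0.028, 0], [0, 0, 0], 1], [[0, 0, 0], [0, 0, 0], 1], [[0, 0, 0], [0, 0, 0], 1]]}}

```text
clock: 16.03
tool_pos: [0.5365, -0.0462, 0.1885]
orientation: [-180.0, -0.1, 174.5]
force: [0.3, -0.3, -0.1]
opening: 0.0003
```

```bash
python3 go.py .543 -.05 .12 180 0 174.9
```

```text
t 16.03 tcp [ 0.5365 -0.0462  0.1885] [-1.7997e+02 -1.1000e-01  1.7452e+02] q [  15.9    8.3  -17.6   -0.   -64.2 -111.4] F [ 0.3 -0.3 -0.1] op 0.0003
shift [-0.007  -0.0031  0.0685] n30 2.3
turn units [-0.005 -0.019 -0.064]
```

Call:
{"name": "servo_tool", "arguments": {"rows": [[[-0.0035, -0.002, 0.02], [0, 0, 0], 1], [[-0.0035, -0.001, 0.02], [0, 0, 0], 1], [[0, 0, 0.015], [0, 0, 0], 1], [[0, 0, 0], [0, 0, 0], 1], [[0, 0, 0], [0, 0, 0], 1]]}}

```text
clock: 16.45
tool_pos: [0.5434, -0.048, 0.1336]
orientation: [-179.9, -0.1, 174.7]
force: [0.2, -0.1, 0.4]
opening: 0.0005
```

```bash
python3 go.py .543 -.05 .112 180 0 174.9; python3 -c "
from h import *
snap('scene','s12',(200,140,330,290),4);snap('top','t12',(150,130,290,280),4)"
```

```text
t 16.45 tcp [ 0.5434 -0.048   0.1336] [-1.7994e+02 -1.5000e-01  1.7471e+02] q [  15.5   11.7  -21.1    0.   -57.4 -110.8] F [ 0.2 -0.1  0.4] op 0.0005
shift [ 0.0002 -0.002   0.0216] n30 0.7
turn units [-0.01  -0.025 -0.032]
```

View pics/s12.png

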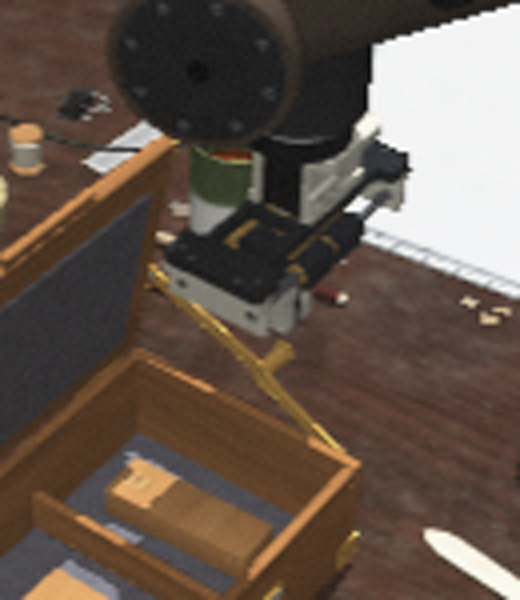

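View pics/t12.png

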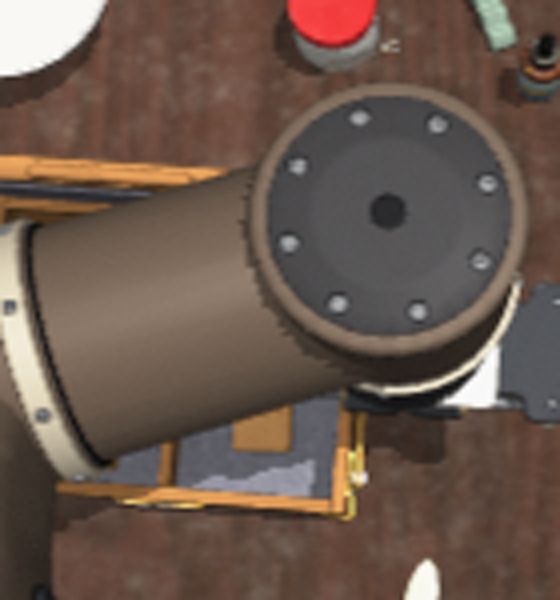

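The fingertip is about 20 mm above the thumb piece, which is at (280,355). I'll touch it and then push slowly.

Call:
{"name": "servo_tool", "arguments": {"rows": [[[0, -0.001, 0.01], [0, 0, 0], 1], [[0, 0, 0.008], [0, 0, 0], 1], [[0, 0, 0.003], [0, 0, 0], 1], [[0, 0, 0.002], [0, 0, 0], 1], [[0, 0, 0], [0, 0, 0], 1]]}}

```text
clock: 16.97
tool_pos: [0.5436, -0.0497, 0.1112]
orientation: [-180.0, -0.1, 174.7]
force: [-0.1, -0.8, 1.9]
opening: 0.0002
```

Call:
{"name": "servo_tool", "arguments": {"rows": [[[-0.0005, 0, 0.0025], [0, 0, 0], 1], [[-0.0005, 0, 0.0025], [0, 0, 0], 1], [[0, 0, 0], [0, 0, 0], 1]]}}

```text
clock: 17.22
tool_pos: [0.5455, -0.05, 0.1072]
orientation: [-180.0, 0.1, 174.7]
force: [-1.3, -2.5, 6.0]
opening: 0.0002
```

Call:
{"name": "servo_tool", "arguments": {"rows": [[[-0.0008, 0, 0.003], [0, 0, 0], 1], [[-0.0008, 0, 0.003], [0, 0, 0], 1], [[-0.0008, 0, 0.003], [0, 0, 0], 1], [[-0.0008, 0, 0.003], [0, 0, 0], 1], [[0, 0, 0], [0, 0, 0], 1]]}}

```text
clock: 17.63
tool_pos: [0.5495, -0.0504, 0.0955]
orientation: [-180.0, 0.1, 174.7]
force: [-0.1, -3.2, 6.8]
opening: 0.0004
```

Call:
{"name": "servo_tool", "arguments": {"rows": [[[-0.0008, 0, 0.003], [0, 0, 0], 1], [[-0.0008, 0, 0.003], [0, 0, 0], 1], [[-0.0008, 0, 0.003], [0, 0, 0], 1], [[-0.0008, 0, 0.003], [0, 0, 0], 1], [[0, 0, 0], [0, 0, 0], 1]]}}

```text
clock: 18.05
tool_pos: [0.5519, -0.0508, 0.0835]
orientation: [-180.0, 0.1, 174.7]
force: [-2.2, -2.8, 8.3]
opening: 0.0005
```

```bash
python3 go.py .543 -.05 .112 180 0 174.9; python3 -c "
from h import *
snap('scene','s13',(200,140,330,290),4)"
```

```text
t 18.05 tcp [ 0.5519 -0.0508  0.0835] [-1.7995e+02  6.0000e-02  1.7468e+02] q [ 1.500e+01  1.540e+01 -2.370e+01  1.000e-01 -5.090e+01 -1.104e+02] F [-2.2 -2.8  8.3] op 0.0005
shift [ 0.0089 -0.0001 -0.0286] n30 1.0
turn units [-0.008  0.011 -0.036]
```

View pics/s13.png

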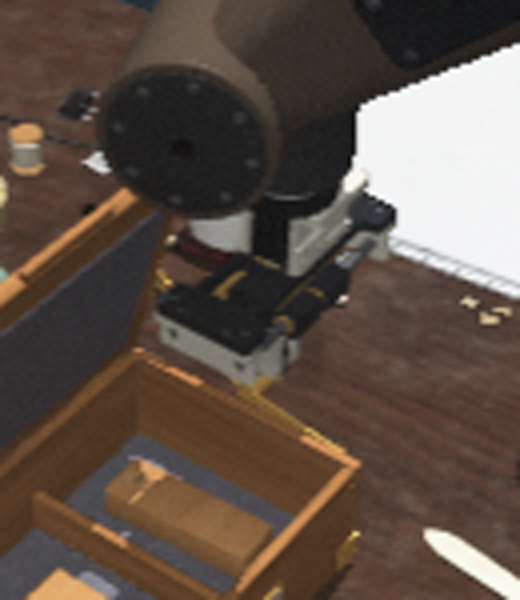

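Call:
{"name": "servo_tool", "arguments": {"rows": [[[-0.0005, 0, 0.003], [0, 0, 0], 1], [[-0.0005, 0, 0.002], [0, 0, 0], 1], [[0, 0, 0], [0, 0, 0], 1], [[0, 0, 0], [0, 0, 0], 1], [[0.002, -0.004, -0.01], [0, 0, 0], 1], [[0, -0.01, -0.02], [0, 0, 0], 1], [[0.005, -0.01, -0.03], [0, 0, 0], 1], [[0.01, -0.01, -0.03], [0, 0, 0], 1], [[0.015, -0.01, -0.03], [0, 0, 0], 1], [[0.02, -0.01, -0.03], [0, 0, 0], 1], [[0, 0, 0], [0, 0, 0], 1], [[0, 0, 0], [0, 0, 0], 1]]}}

```text
clock: 19.1
tool_pos: [0.4961, -0.0994, 0.2305]
orientation: [179.9, 0.3, 174.6]
force: [0.1, 0.3, -0.2]
opening: 0.0006
```

```bash
python3 go.py .543 -.05 .112 180 0 174.9; python3 -c "
from h import *
snap('scene','s14',(160,140,330,310),3.5);snap('top','t14',(110,130,290,280),4)"
```

```text
t 19.1 tcp [ 0.4961 -0.0994  0.2305] [179.91   0.33 174.63] q [  10.9    3.1  -17.8    0.   -68.7 -106.3] F [ 0.1  0.3 -0.2] op 0.0006
shift [-0.0414  0.0534  0.1188] n30 4.6
turn units [ 0.015  0.055 -0.045]
```

View pics/s14.png

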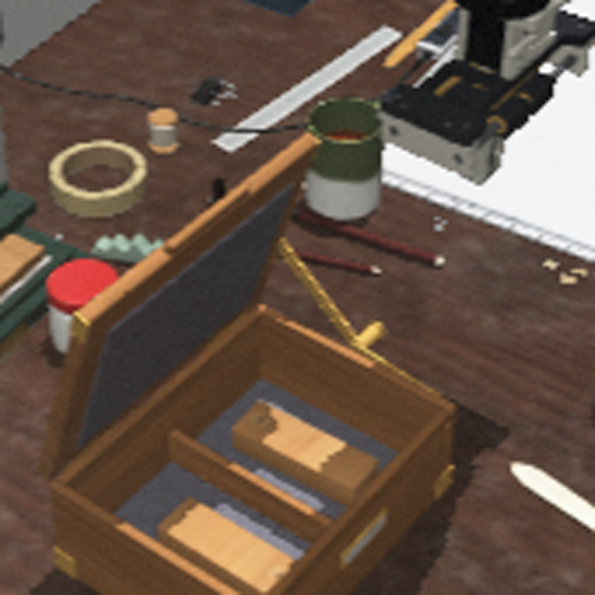

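View pics/t14.png

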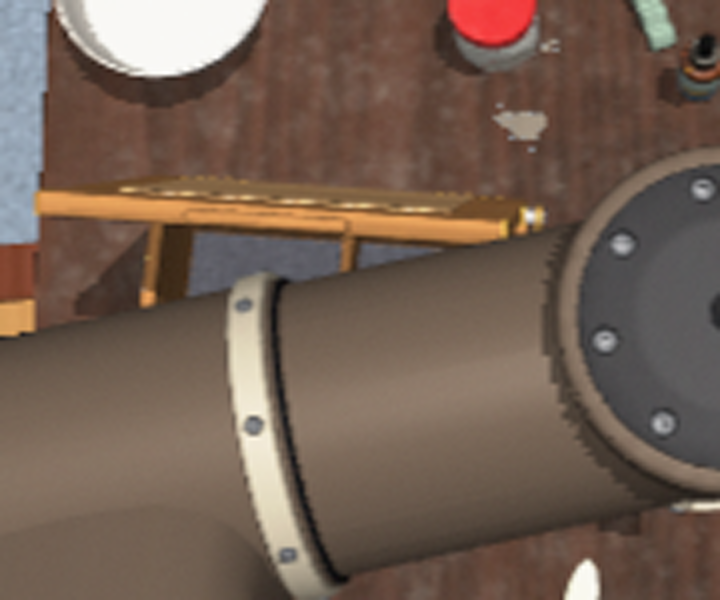

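The knee is broken: it is bent at (360,345) in the scene crop and the lid has tipped forward. The block still lies in the left bay. I'll measure the lid angle from the lid's upper corners.

```bash
python3 - <<'E'
from chest import *
v=np.load('chest.npy')
# lid edge inner corners: right end & left end (underside edge), scene crop/3.5 , top crop/4
def inv(P):
    c,s=np.cos(v[2]),np.sin(v[2]); d=P[:2]-v[:2]; return np.array([c*d[0]+s*d[1],-s*d[0]+c*d[1],P[2]])
for s,t in [((320,152),(504,238)),((78,326),(37,212))]:
    P,e=tri((160+s[0]/3.5,140+s[1]/3.5),(110+t[0]/4,130+t[1]/4)); Q=inv(P); print(Q.round(4),e, np.degrees(np.arctan2(Q[2]-.105,.1-Q[0])))
for th in (74,70,66,64,62,60):
    a=np.radians(th)
    for y in(-.13,.13):
        X=T(v,(.1-.206*np.cos(a),y,.105+.206*np.sin(a))); print(th,y,((proj('scene',X)-[160,140])*3.5).round(),((proj('top',X)-[110,130])*4).round())
E
```

```text
[ 0.0429 -0.128   0.2908] 0.006522258099659296 72.92243362453104
[0.0447 0.1348 0.2986] 0.004790399962543566 74.0613621572939
74 -0.13 [318. 137.] [509. 239.]
74 0.13 [ 88. 319.] [ 40. 209.]
70 -0.13 [332. 148.] [507. 265.]
70 0.13 [103. 333.] [ 40. 235.]
66 -0.13 [346. 160.] [506. 290.]
66 0.13 [119. 347.] [ 40. 261.]
64 -0.13 [353. 166.] [505. 303.]
64 0.13 [127. 355.] [ 41. 273.]
62 -0.13 [360. 173.] [505. 315.]
62 0.13 [134. 363.] [ 41. 285.]
60 -0.13 [366. 179.] [504. 327.]
60 0.13 [142. 371.] [ 42. 297.]
```

```bash
cat > lid.py <<'E'
from chest import *
v=np.load('chest.npy')
def tip(th,r=.175,gap=0,y=0.0):
    a=np.radians(th); n=np.array([np.sin(a),np.cos(a)]); u=np.array([-np.cos(a),np.sin(a)])
    p=np.array([.1,.105])+r*u+(.014+gap)*n; hx=.0095*(1 if th>3 else 0)
    P=T(v,(p[0]+hx,y,p[1])); P[2]-=.025; return P
if __name__=="__main__":
    print("standoff",tip(74,gap=.03)); prev=None
    for th in range(76,-1,-4):
        p=tip(th); d="" if prev is None else (p-prev)
        c,s=np.cos(v[2]),np.sin(v[2])
        print(th,p.round(4), "" if prev is None else ("chest dx %.4f dz %.4f"%(c*d[0]+s*d[1],d[2]))); prev=p
E
python3 lid.py; python3 go.py .50 .05 .325 180 0 174.9
```

```text
standoff [0.66744051 0.1052327  0.26034884]
76 [0.6447 0.1073 0.2532] 
72 [0.6328 0.1083 0.2508] chest dx -0.0120 dz -0.0024
68 [0.621  0.1094 0.2475] chest dx -0.0118 dz -0.0033
64 [0.6095 0.1104 0.2434] chest dx -0.0116 dz -0.0041
60 [0.5983 0.1114 0.2386] chest dx -0.0112 dz -0.0049
56 [0.5874 0.1124 0.2329] chest dx -0.0109 dz -0.0056
52 [0.577  0.1133 0.2265] chest dx -0.0105 dz -0.0064
48 [0.5671 0.1142 0.2194] chest dx -0.0100 dz -0.0071
44 [0.5577 0.115  0.2116] chest dx -0.0095 dz -0.0078
40 [0.5488 0.1158 0.2032] chest dx -0.0089 dz -0.0084
36 [0.5405 0.1165 0.1942] chest dx -0.0083 dz -0.0090
32 [0.5329 0.1172 0.1846] chest dx -0.0076 dz -0.0096
28 [0.526  0.1178 0.1745] chest dx -0.0070 dz -0.0101
24 [0.5198 0.1184 0.164 ] chest dx -0.0062 dz -0.0106
20 [0.5143 0.1189 0.153 ] chest dx -0.0055 dz -0.0110
16 [0.5096 0.1193 0.1417] chest dx -0.0047 dz -0.0113
12 [0.5058 0.1196 0.1301] chest dx -0.0039 dz -0.0116
8 [0.5027 0.1199 0.1182] chest dx -0.0031 dz -0.0119
4 [0.5004 0.1201 0.1062] chest dx -0.0022 dz -0.0120
0 [0.4896 0.1211 0.094 ] chest dx -0.0109 dz -0.0122
t 19.2 tcp [ 0.4955 -0.099   0.2276] [1.7996e+02 4.0000e-02 1.7465e+02] q [  11.     3.4  -17.9   -0.   -68.7 -106.3] F [ 0.3 -0.2 -1. ] op 0.0004
shift [ 0.0093  0.1489 -0.0973] n30 5.9
turn units [ 0.006  0.007 -0.041]
```

Call:
{"name": "servo_tool", "arguments": {"rows": [[[0, 0, -0.027], [0, 0, 0], 1], [[0, 0, -0.027], [0, 0, 0], 1], [[0, 0, -0.027], [0, 0, 0], 1], [[0, 0, -0.027], [0, 0, 0], 1], [[-0.0175, 0.022, 0], [0, 0, 0], 1], [[-0.0175, 0.022, 0], [0, 0, 0], 1], [[-0.0175, 0.022, 0], [0, 0, 0], 1], [[-0.0175, 0.022, 0], [0, 0, 0], 1], [[-0.0175, 0.022, 0], [0, 0, 0], 1], [[-0.0175, 0.022, 0], [0, 0, 0], 1], [[-0.0175, 0.022, 0], [0, 0, 0], 1], [[-0.0175, 0.022, 0], [0, 0, 0], 1], [[-0.0175, 0.022, 0], [0, 0, 0], 1], [[-0.0175, 0.022, 0], [0, 0, 0], 1], [[0, 0, 0], [0, 0, 0], 1], [[0, 0, 0], [0, 0, 0], 1]]}}

```text
clock: 20.53
tool_pos: [0.6909, 0.1052, 0.3316]
orientation: [-179.9, -0.3, 174.8]
force: [0.3, 0.2, 0.5]
opening: 0.0004
```

```bash
python3 go.py .6674 .1052 .26 180 0 174.9; python3 -c "
from h import *
snap('scene','s15')"
```

```text
t 20.53 tcp [0.6909 0.1052 0.3316] [-179.87   -0.28  174.75] q [  24.6   20.6   17.2   -0.   -87.  -119.8] F [0.3 0.2 0.5] op 0.0004
shift [ 0.023  -0.002   0.0717] n30 2.5
turn units [-0.022 -0.047 -0.025]
```

View pics/s15.png

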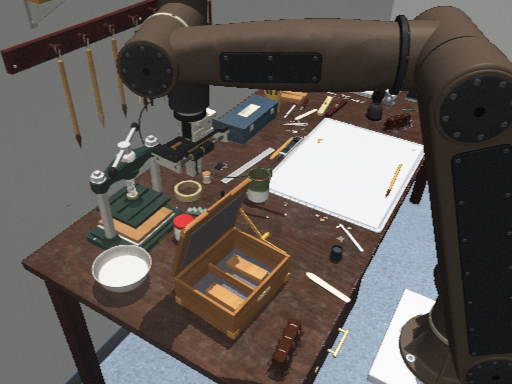

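The gripper is up behind the lid at about (190,150) and clear of everything. I'll lower it behind the outer face.

Call:
{"name": "servo_tool", "arguments": {"rows": [[[0, 0, 0.02], [0, 0, 0], 1], [[0, 0, 0.025], [0, 0, 0], 1], [[0, 0, 0.025], [0, 0, 0], 1], [[0.012, -0.001, 0], [0, 0, 0], 1], [[0.012, 0, 0], [0, 0, 0], 1], [[0, 0, 0], [0, 0, 0], 1], [[0, 0, 0], [0, 0, 0], 1]]}}

```text
clock: 21.17
tool_pos: [0.666, 0.1044, 0.2661]
orientation: [180.0, 0.0, 174.7]
force: [0.1, 0.4, -0.1]
opening: 0.0001
```

```bash
python3 go.py .6447 .1073 .2532 180 0 174.9; python3 -c "
from h import *
snap('scene','s16',(150,100,300,290),3.1)"
```

```text
t 21.17 tcp [0.666  0.1044 0.2661] [1.7999e+02 5.0000e-02 1.7466e+02] q [  25.4   18.7    6.4    0.   -77.6 -120.8] F [ 0.1  0.4 -0.1] op 0.0001
shift [0.0215 0.0009 0.0129] n30 0.8
turn units [ 0.002  0.008 -0.039]
```

View pics/s16.png

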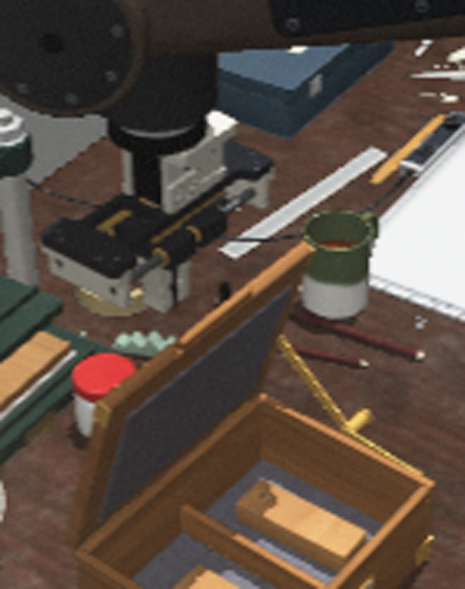

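```bash
python3 -c "
from lid import *
print('tip',(proj('scene',[.666,.1044,.2911])-[150,100])*3.1, 'cam',ray('scene',(256,192))[0])
for y in(-.02,0,.02):
  a=np.radians(74);X=T(v,(.1-.206*np.cos(a)+.014*np.sin(a),y,.105+.206*np.sin(a)+.014*np.cos(a)));print(X,(proj('scene',X)-[150,100])*3.1)"
```

```text
tip [163.30266824 303.38281838] cam [0.100248   0.84794805 1.02728111]
[0.61896809 0.08947187 0.30687883] [220.22544048 297.84096151]
[0.62074285 0.10939297 0.30687883] [204.71509452 309.94586701]
[0.62251761 0.12931407 0.30687883] [188.85436115 322.32422911]
```

Call:
{"name": "servo_tool", "arguments": {"rows": [[[0.005, 0, 0.012], [0, 0, 0], 1], [[0.008, 0, 0], [0, 0, 0], 1], [[0.004, 0, 0], [0, 0, 0], 1], [[0, 0, 0], [0, 0, 0], 1]]}}

```text
clock: 21.55
tool_pos: [0.649, 0.1064, 0.2542]
orientation: [180.0, 0.0, 174.7]
force: [1.0, 0.8, 0.3]
opening: 0.0006
```

Call:
{"name": "servo_tool", "arguments": {"rows": [[[0.004, 0, 0], [0, 0, 0], 1], [[0.004, 0, 0], [0, 0, 0], 1], [[0, 0, 0], [0, 0, 0], 1]]}}

```text
clock: 21.8
tool_pos: [0.641, 0.1073, 0.254]
orientation: [180.0, 0.0, 174.7]
force: [1.3, -0.7, 0.0]
opening: 0.0003
```

Call:
{"name": "servo_tool", "arguments": {"rows": [[[0.006, 0, 0.0013], [0, 0, 0], 1], [[0.006, 0, 0.0014], [0, 0, 0], 1], [[0.006, 0, 0.0016], [0, 0, 0], 1], [[0.006, 0, 0.0018], [0, 0, 0], 1], [[0, 0, 0], [0, 0, 0], 1]]}}

```text
clock: 22.22
tool_pos: [0.6178, 0.1096, 0.2478]
orientation: [180.0, 0.1, 174.7]
force: [3.4, -0.8, -2.2]
opening: 0.0003
```

```bash
python3 go.py .6095 .1104 .2434 180 0 174.9; python3 -c "
from h import *
snap('scene','s17',(150,100,300,290),3.1)"
```

```text
t 22.22 tcp [0.6178 0.1096 0.2478] [1.7996e+02 1.4000e-01 1.7468e+02] q [  27.9   14.6   -1.7    0.   -73.6 -123.2] F [ 3.4 -0.8 -2.2] op 0.0003
shift [0.0083 0.     0.0044] n30 0.3
turn units [ 0.007  0.023 -0.037]
```

View pics/s17.png

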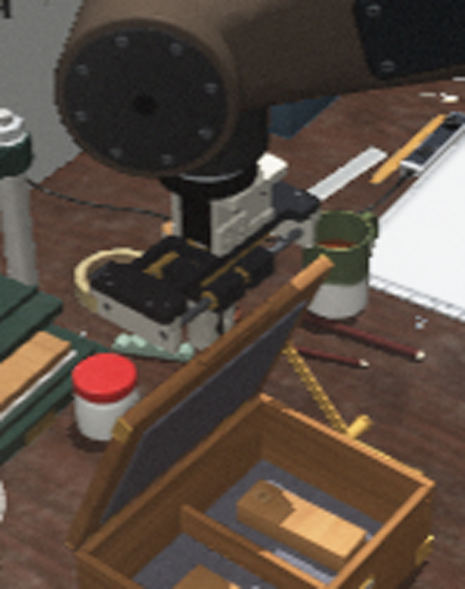

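The lid follows: its edge is now lower and the fingers rest behind it. I'll continue along the arc slowly.

Call:
{"name": "servo_tool", "arguments": {"rows": [[[0.0058, 0, 0.002], [0, 0, 0], 1], [[0.0057, 0, 0.0022], [0, 0, 0], 1], [[0.0056, 0, 0.0024], [0, 0, 0], 1], [[0.0055, 0, 0.0026], [0, 0, 0], 1], [[0.0054, 0, 0.0028], [0, 0, 0], 1], [[0.0053, 0, 0.003], [0, 0, 0], 1], [[0.0052, 0, 0.0032], [0, 0, 0], 1], [[0.0051, 0, 0.0034], [0, 0, 0], 1], [[0.005, 0, 0.0036], [0, 0, 0], 1], [[0, 0, 0], [0, 0, 0], 1]]}}

```text
clock: 23.1
tool_pos: [0.5678, 0.1141, 0.2215]
orientation: [180.0, -0.1, 174.7]
force: [2.1, -0.1, 1.2]
opening: 0.0001
```

```bash
python3 go.py .5671 .1142 .2194 180 0 174.9; python3 -c "
from h import *
snap('scene','s18',(150,100,300,290),3.1)"
```

```text
t 23.1 tcp [0.5678 0.1141 0.2215] [ 1.8000e+02 -8.0000e-02  1.7467e+02] q [ 3.07e+01  1.09e+01 -9.90e+00 -1.00e-01 -6.93e+01 -1.26e+02] F [ 2.1 -0.1  1.2] op 0.0001
shift [0.0007 0.     0.0021] n30 0.1
turn units [ 0.001 -0.013 -0.038]
```

View pics/s18.png

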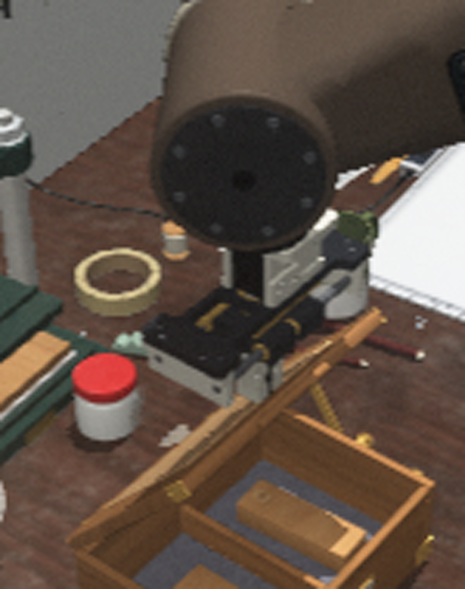

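The lid is at about 48°, with its right edge at (375,320), and moving smoothly. Continuing.

Call:
{"name": "servo_tool", "arguments": {"rows": [[[0.0048, 0, 0.0039], [0, 0, 0], 1], [[0.0048, 0, 0.0039], [0, 0, 0], 1], [[0.0045, 0, 0.0042], [0, 0, 0], 1], [[0.0045, 0, 0.0042], [0, 0, 0], 1], [[0.0042, 0, 0.0045], [0, 0, 0], 1], [[0.0042, 0, 0.0045], [0, 0, 0], 1], [[0.0038, 0, 0.0048], [0, 0, 0], 1], [[0.0038, 0, 0.0048], [0, 0, 0], 1], [[0.0035, 0, 0.005], [0, 0, 0], 1], [[0.0035, 0, 0.005], [0, 0, 0], 1], [[0, 0, 0], [0, 0, 0], 1]]}}

```text
clock: 24.07
tool_pos: [0.5264, 0.1177, 0.176]
orientation: [-180.0, -0.1, 174.7]
force: [-0.5, -0.0, 0.7]
opening: 0.0005
```

Call:
{"name": "servo_tool", "arguments": {"rows": [[[0.0031, 0, 0.0053], [0, 0, 0], 1], [[0.0031, 0, 0.0053], [0, 0, 0], 1], [[0.0028, 0, 0.0055], [0, 0, 0], 1], [[0.0028, 0, 0.0055], [0, 0, 0], 1], [[0.0024, 0, 0.0057], [0, 0, 0], 1], [[0.0024, 0, 0.0057], [0, 0, 0], 1], [[0, 0, 0], [0, 0, 0], 1]]}}

```text
clock: 24.65
tool_pos: [0.5101, 0.1192, 0.1428]
orientation: [-180.0, -0.1, 174.7]
force: [-0.2, 0.3, -0.2]
opening: 0.0006
```

```bash
python3 go.py .5096 .1193 .1417 180 0 174.9; python3 -c "
from h import *
snap('scene','s19',(150,150,300,340),3.1)"
```

```text
t 24.65 tcp [0.5101 0.1192 0.1428] [-1.7996e+02 -9.0000e-02  1.7466e+02] q [  34.6    9.2  -23.    -0.   -58.  -129.9] F [-0.2  0.3 -0.2] op 0.0006
shift [0.0005 0.0001 0.0011] n30 0.0
turn units [-0.006 -0.016 -0.041]
```

View pics/s19.png

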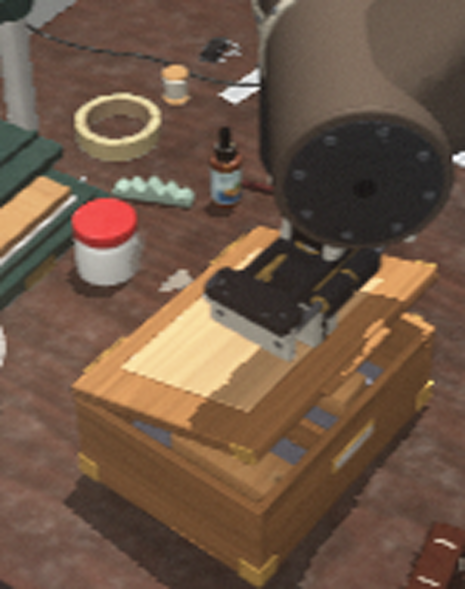

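The lid is at about 15°. Finishing slowly.

Call:
{"name": "servo_tool", "arguments": {"rows": [[[0.002, 0, 0.005], [0, 0, 0], 1], [[0.002, 0, 0.005], [0, 0, 0], 1], [[0.002, 0, 0.005], [0, 0, 0], 1], [[0.002, 0, 0.005], [0, 0, 0], 1], [[0.002, 0, 0.005], [0, 0, 0], 1], [[0.0015, 0, 0.005], [0, 0, 0], 1], [[0.0015, 0, 0.004], [0, 0, 0], 1], [[0.001, 0, 0.004], [0, 0, 0], 1], [[0, 0, 0], [0, 0, 0], 1]]}}

```text
clock: 25.45
tool_pos: [0.4963, 0.1204, 0.1053]
orientation: [-180.0, -0.1, 174.7]
force: [-0.9, 0.5, -0.6]
opening: 0.0005
```

Call:
{"name": "servo_tool", "arguments": {"rows": [[[0, 0, 0.003], [0, 0, 0], 1], [[0, 0, 0.003], [0, 0, 0], 1], [[0, 0, 0.002], [0, 0, 0], 1], [[0, 0, 0], [0, 0, 0], 1]]}}

```text
clock: 25.78
tool_pos: [0.4969, 0.1205, 0.0978]
orientation: [-180.0, -0.0, 174.7]
force: [-0.5, 0.6, 1.1]
opening: 0.0005
```

Call:
{"name": "servo_tool", "arguments": {"rows": [[[0, 0, 0.0015], [0, 0, 0], 1], [[0, 0, 0], [0, 0, 0], 1]]}}

```text
clock: 25.95
tool_pos: [0.4973, 0.1206, 0.0967]
orientation: [-180.0, -0.0, 174.7]
force: [-1.4, -0.1, 0.3]
opening: 0.0001
```

Call:
{"name": "servo_tool", "arguments": {"rows": [[[0, 0, 0.0015], [0, 0, 0], 1], [[0, 0, 0], [0, 0, 0], 1]]}}

```text
clock: 26.12
tool_pos: [0.4973, 0.1207, 0.0953]
orientation: [180.0, 0.0, 174.7]
force: [-0.3, 0.7, 0.0]
opening: 0.0006
```

Call:
{"name": "servo_tool", "arguments": {"rows": [[[0, 0, 0.001], [0, 0, 0], 1], [[0, 0, 0], [0, 0, 0], 1]]}}

```text
clock: 26.28
tool_pos: [0.4973, 0.1207, 0.0943]
orientation: [180.0, 0.0, 174.7]
force: [0.2, -0.7, 0.7]
opening: 0.0003
```

Call:
{"name": "servo_tool", "arguments": {"rows": [[[0, 0, 0.001], [0, 0, 0], 1], [[0, 0, 0], [0, 0, 0], 1]]}}

```text
clock: 26.45
tool_pos: [0.4973, 0.1207, 0.0941]
orientation: [180.0, 0.0, 174.7]
force: [-4.4, -0.5, 7.2]
opening: 0.0004
```

```bash
python3 go.py .4973 .1206 .09; python3 -c "
from h import *
snap('scene','s20',(150,150,300,340),3.1)"
```

```text
t 26.45 tcp [0.4973 0.1207 0.0941] [1.8000e+02 2.0000e-02 1.7468e+02] q [  35.7   11.   -28.1    0.   -50.9 -131. ] F [-4.4 -0.5  7.2] op 0.0004
shift [ 0.     -0.0001  0.0041] n30 0.1
```

View pics/s20.png

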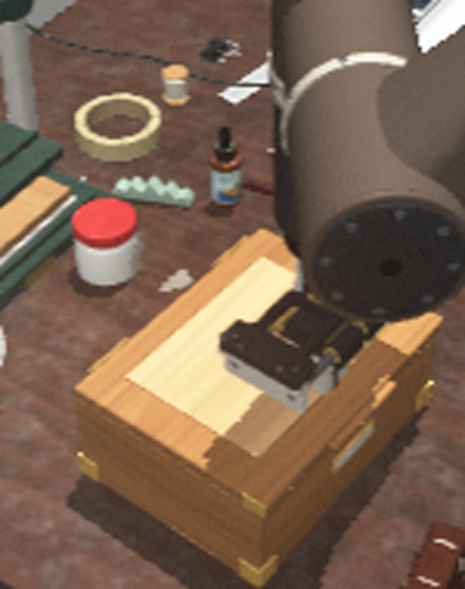

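Contact with a 7 N rise at exactly the shut height (0.094 + 0.025 = 0.119), and the lid looks flush. A small extra press, then I lift away and check.

Call:
{"name": "servo_tool", "arguments": {"rows": [[[0, 0, 0.0005], [0, 0, 0], 1], [[0, 0, 0], [0, 0, 0], 1], [[0, 0, 0], [0, 0, 0], 1], [[0, 0, -0.005], [0, 0, 0], 1], [[0, 0, -0.02], [0, 0, 0], 1], [[0, 0, -0.03], [0, 0, 0], 1], [[0, 0, -0.03], [0, 0, 0], 1], [[0.01, -0.03, -0.02], [0, 0, 0], 1], [[0.01, -0.03, -0.02], [0, 0, 0], 1], [[0.01, -0.03, 0], [0, 0, 0], 1], [[0.01, -0.03, 0], [0, 0, 0], 1], [[0, -0.03, 0], [0, 0, 0], 1], [[0, -0.03, 0], [0, 0, 0], 1], [[0, -0.03, 0], [0, 0, 0], 1], [[0, -0.03, 0], [0, 0, 0], 1], [[0, -0.03, 0], [0, 0, 0], 1], [[0, 0, 0], [0, 0, 0], 1], [[0, 0, 0], [0, 0, 0], 1]]}}

```text
clock: 28.0
tool_pos: [0.4319, -0.1458, 0.2178]
orientation: [-180.0, -0.0, 174.5]
force: [0.3, 0.3, -0.3]
opening: 0.0001
```

```bash
python3 -c "
from lid import *
snap('scene','s21',(150,150,300,340),3.1);snap('top','t21',(110,90,370,280),3)
for y in(-.13,.13):
  for z in (.105,.119):
    X=T(v,(-.106,y,z));print(y,z,((proj('scene',X)-[150,150])*3.1).round(),((proj('top',X)-[110,90])*3).round())
print(telemetry.get_obs()['force'],telemetry.get_obs()['tool_pos'])"
```

```text
-0.13 0.105 [441. 327.] [381. 509.]
-0.13 0.119 [442. 316.] [380. 509.]
0.13 0.105 [266. 517.] [ 90. 489.]
0.13 0.119 [267. 505.] [ 85. 489.]
[-0.62175727 -0.23400905  0.01437903] [ 0.4322639  -0.14436041  0.21782734]
```

View pics/s21.png

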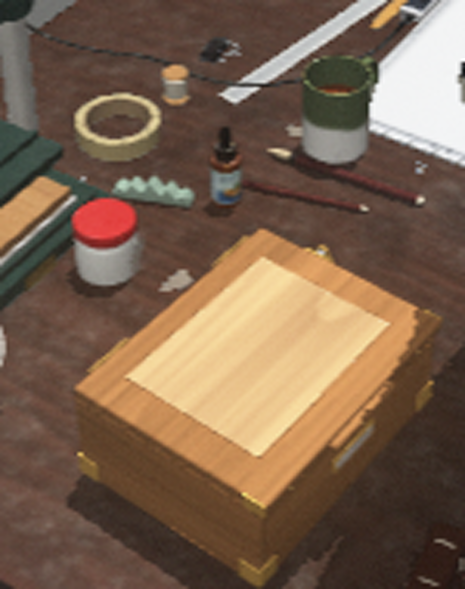

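View pics/t21.png

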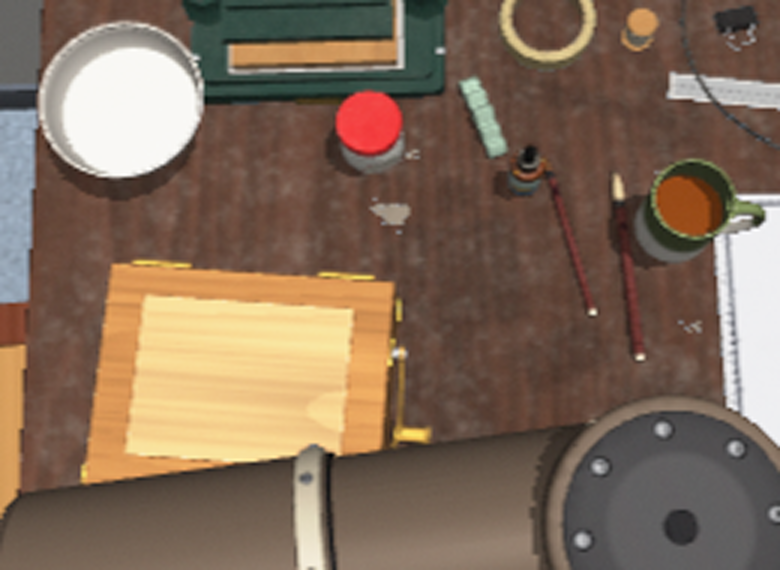

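The lid is flush: its corners at (441,320) and (267,505) match the predicted shut positions. The bottle and mug are in place and the robot touches nothing, so I'm handing in.

```bash
python3 -c "
from plant import ctrl
print(ctrl.close_job())"
```

```text
the job is handed in; nothing more can be done
None
```

I put the loose block flat in the left bay with the stay still locked. I then pushed the thumb piece down about 32 mm at 6–8 N to break the knee, and lowered the lid slowly along its arc until it was shut. The job was handed in at about 28 s of the 64 s allowed.

**Last checks:**
- **Lid:** it closed with a 7 N contact at exactly the shut height, and its front corners in the picture match the predicted shut positions.
- **Block:** I last saw it lying flat in the left bay while the lid was coming down; it can't be seen with the lid shut.
- **Other things:** the bottle and mug look unmoved, and the arm is clear with no force on it. The stored block was also in place when last seen, before the lid shut.

**What disagreed:** the reported tool height was 25 mm too low, meaning the real fingertips were 25 mm higher than the state said. My first grasp therefore closed above the block. I measured the offset by touching the block's top, which peaked at about 19 N and did not visibly move it, and used that correction for the rest of the job.

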